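# Lock a row of capacitor cans in the rack with its keyed stop

### The job

Roll the three capacitor cans lying in the grey rack together against the tall wall at its end. Then take the orange stop out of its wooden block, turn it so that its flatted shaft matches the D-shaped hole in the rack floor, and lower the shaft through the hole until the stop sits fully home, upright, with its rubber face towards the row so that the cans cannot roll apart. Leave the other things on the bench where they are.

Things in the scene. Friction and masses are not known exactly. Their poses are not given: they have to be found in the camera images.
- rack: Fixed grey rack, 84 mm wide (its x), 297 mm long (its y, -150 to +147), floor surface 30 mm above the bench. Origin at bench level on the centre line. Inside width 66 mm between side rails that rise 13 mm above the floor; 4 mm lip at the open -y end. At +y a tall end wall. D-hole at x = 0, y = +14.5 mm.
- rack_end (a point): Foot of the end wall's inner face, on the rack's centre line at floor level (rack y = +135 mm); the wall rises 40 mm above the floor. Three cans rolled home have their centres at rack y = +117, +81 and +45 mm and the row ends at y = +27 mm.
- hole (a point): Centre of the round part of the D-hole, at the rack's floor surface (30 mm above the bench); axes parallel to the rack's. Brass-lined, it goes through the whole 30 mm: 22.4 mm diameter, with a flat 6.2 mm from the centre on the +y side (towards the end wall), 1.5 mm chamfer. A can may lie over it at the start.
- can1: Capacitor can, dark blue, one aluminium end, lying across the rack, free to roll along it (stops soon when let go): 36 mm diameter, 60 mm long, about 80 g. Origin at its centre, x axis along the can. Nearest the end wall at the start.
- can2: Capacitor can, dark blue, one aluminium end, lying across the rack, free to roll along it (stops soon when let go): 36 mm diameter, 60 mm long, about 80 g. Origin at its centre, x axis along the can. The middle one at the start.
- can3: Capacitor can, dark blue, one aluminium end, lying across the rack, free to roll along it (stops soon when let go): 36 mm diameter, 60 mm long, about 80 g. Origin at its centre, x axis along the can. Farthest from the end wall at the start.
- stop: Orange stop, 150 g, loose, upright in the wooden block. Origin on the shaft axis at the shoulder (underside of its chock plate), z up. Shaft below: steel, 20 mm diameter, 26 mm long, flat 5 mm from the axis on its +y side, chamfered foot. Plate above: 48 mm wide (x), y -10 to +10 mm, 40 mm tall, its +y face black rubber. Home in the rack: shoulder on the floor, +y as the rack's +y.
- stop_stem (a point): Middle of the stop's grip stem, 66 mm above its shoulder on the shaft axis. The stem is 18 x 18 mm, its faces along the stop's x and y, from 40 to 92 mm above the shoulder; a black stripe marks its +y side. With the stop home, the cans' tops are 36 mm above the shoulder and the rubber is about 2.5 mm off a tight row.
- park: Fixed wooden block 70 x 70 mm, 40 mm tall, with a round hole of 27 mm diameter, 32 mm deep, in its middle; the stop stands loosely in it with its shoulder on the block's top, turned any way up to 80 degrees. Origin under its centre.
- bluebox: closed blue plastic box, 70 x 70 x 50 mm tall, loose; origin under its centre. Leave it where it is.
- spare_can: spare capacitor can standing upright on the bench, 36 mm diameter, 60 mm tall, loose; origin under its centre; not part of the row. Leave it where it is.
- tape_ring: copper-coloured roll core lying flat, 84 mm outer diameter, 14 mm tall, loose; origin under its centre. Leave it where it is.
- tin: small open brass tin, 64 mm diameter, 25 mm tall, loose; origin under its centre. Leave it where it is.
- driver: screwdriver with green handle lying flat, 170 mm long, loose; origin on the bench under it. Leave it where it is.
- flux: white bottle with red cap, 44 mm diameter, 90 mm tall, loose; origin under its centre. Leave it where it is.
- board: green circuit board lying flat, 80 x 110 mm, up to 15 mm tall with its parts, loose; origin under its centre. Leave it where it is.

How it is judged:
By the outcome, as a careful person would: the job done as asked, in the order asked, and still so for the second after the job is handed in, with the robot touching nothing.
It also fails if it takes over 58 s, if anything falls off the work surface, if the arm or the gripper's body presses on something with over 40 N, if the wrist force passes 120 N, or if a joint passes its speed limit or range.

### The arm

A 6-joint arm with a two-finger parallel gripper is mounted at the origin on the work surface. World frame = base frame: x ahead of the robot, y to its left, z up, the work surface at z = 0. Lengths are in m, angles in rad, forces in N, time in s.
With the tool pointing down it reaches from about 0.425 to 0.95 m from the base axis. Payload 3.5 kg.
Tool frame: the origin (TCP) lies at the very end of the fingers, on their centre line; the grasp point (between the pads) lies 19 mm behind it; y points along the fingers, z is the direction in which the jaws open and shut, and the axes are right-handed (so a half turn about y gives the same grasp; the last joint's range is limited). The gripper opens to 85 mm and grips with 20 to 120 N. Pads are 22 mm wide; open, the fingers measure 114 mm over their backs; the gripper's body (76 mm by 85 mm) begins 54 mm behind the grasp point. The pads swing forward as they close: fully open they stand 13 mm farther back than shut.
Start: joints at [1.142, 0.286, 1.577, -0, 1.279, -0.15], TCP at [0.186, 0.649, 0.231] pointing down, gripper open.
Joint ranges: [-2.77, 2.77], [-0.9, 2.22], [0.21, 2.48], [-1.53, 4.67], [0.24, 2.81], [-2.84, 2.84]. Speed limits (rad/s): [2.79, 2.79, 3.14, 3.14, 3.14, 3.14].

### API

Orientations are given as a unit quaternion [x, y, z, w].
In Python, from plant import ctrl gives the robot as it stands. The module is installed in compiled form; this text tells all that it offers.
- The arm moves only by the tool jog_arm, never from a script. Its argument "deltas" is a list of rows, each a list of 3 entries, a list of its own where there are three numbers: the turn, a rotation vector about the tool's x, y, z in rad, then the shift along the tool's x, y, z in m, then the opening, from 0 (shut) to 1 (fully open). In form: [[[wx, wy, wz], [dx, dy, dz], gripper], ...]. A call has 1 to 10 rows; each row is the pose to reach, as a shift and turn from the pose measured when the call began, along the tool's axes at that moment; what a row does not reach only later rows make up. A row lasts 1/12 s, in which the tool goes at most 41.7 mm and 7.16 degrees, less where a joint would pass 70% of its speed; a pose out of reach is approached as far as the arm can. A call with a gripper value outside its range is refused whole. The fingers move at their own pace and stop on an object; "force" is the grip in N (left out, the last holds). Time passes only in rows, so rows that repeat a pose let the fingers close. It gives the time, the measured TCP pose, the force and the opening at its end, in the units of the state.
- ctrl.get_state(): the state, without advancing time (a new reading comes with each control period).
- ctrl.read_camera(name): name is "side" or "top"; returns a dict with "pixels" (480x640x3 uint8, blue, green, red), "range_z" (480x640 float32, m along the optical axis (not along the pixel's ray), 0 where there is no reading), "fx", "fy", "cx", "cy" (pixels), "k1" (the pictures are not rectified: a ray, as slopes to the right and down, at radius r is drawn at 1 + k1 r^2 times it, then the intrinsics apply), "T" (4x4, takes a point from camera to world coordinates). Camera axes: x right, y up, looking along -z (the intrinsics and any distortion apply to the point x, -y, -z); pixel columns grow to the right and rows downward; lengths in m; the calibration is good to about 2 mm. A picture is of the moment at which its call begins.
- ctrl.sign_off(): hands the job in, once; it reports no verdict.
The state is a dict: "time": time; "qpos": joint angles; "dq": joint speeds; "joint_efforts": joint torques, N m; "eef_pos": TCP position; "tcp_rot": TCP orientation; "contact_force": force on the tool from outside, world axes, zero at the start; "wrist_torque": the same for the moment, N m; "opening": opening from 0.0 (shut) to 1.0 (fully open).
Only numpy, scipy, OpenCV 4.12 (cv2) and the standard library are available. Lean on these libraries where they do the work, as an engineer would, in place of code of your own. Each camera call takes 0.05 s, during which the arm holds its last target.

## Working session

There is one attempt and no reset: what is moved stays moved. The work goes in short steps, Python scripts to look and compute and a tool call to move; the robot and the scene stay as the last step left them, time stands still between calls to the robot, and variables do not carry over. Pictures are saved under pics/ and viewed, and the job is handed in when it is done.

Besides the shell and the picture viewer there is one more tool, called after "Request:" by a JSON object that holds its "name" and its "arguments". jog_arm: Moves the arm, as the interface text tells. Its arguments: {"type":"object","properties":{"deltas":{"type":"array","items":{"type":"array"}},"force":{"type":"number"}},"required":["deltas"]}

```bash
mkdir -p pics; cat > h.py <<'E'
import numpy as np, cv2
from plant import ctrl
from scipy.spatial.transform import Rotation as R
def cam(n,name=None):
    c=ctrl.read_camera(n)
    if name: cv2.imwrite(f'pics/{name}.png',c['pixels'])
    return c
def rays(c,uv):
    uv=np.atleast_2d(np.array(uv,float))
    d=np.c_[(uv[:,0]-c['cx'])/c['fx'],(uv[:,1]-c['cy'])/c['fy']]
    u=d.copy()
    for _ in range(20): u=d/(1+c['k1']*(u**2).sum(1,keepdims=True))
    return np.c_[u[:,0],-u[:,1],-np.ones(len(u))]
def onz(c,uv,z):
    r=rays(c,uv)@c['T'][:3,:3].T; o=c['T'][:3,3]
    return o+r*((z-o[2])/r[:,2])[:,None]
def cloud(c):
    v,u=np.mgrid[0:480,0:640]
    r=rays(c,np.c_[u.ravel(),v.ravel()])*c['range_z'].reshape(-1,1)
    return (r@c['T'][:3,:3].T+c['T'][:3,3]).reshape(480,640,3)
def proj(c,p):
    p=np.atleast_2d(p); q=(p-c['T'][:3,3])@c['T'][:3,:3]
    s=np.c_[q[:,0]/-q[:,2],q[:,1]/q[:,2]]  # right, down
    s=s*(1+c['k1']*(s**2).sum(1,keepdims=True))
    return np.c_[s[:,0]*c['fx']+c['cx'],s[:,1]*c['fy']+c['cy']]
E
python3 - <<'E'
from h import *
for n in('top','side'):
    c=cam(n,n+'0'); print(n,c['fx'],c['k1'],c['cx'],c['cy'],np.round(c['T'],3).tolist())
s=ctrl.get_state(); print(s); print(R.from_quat(s['tcp_rot']).as_matrix().round(3))
E
```

```text
top 488.3831553058786 -0.09794180402687659 317.10656069963784 234.91318214381045 [[0.008, 0.999, -0.041, 0.512], [-1.0, 0.009, 0.021, 0.013], [0.021, 0.041, 0.999, 1.096], [0.0, 0.0, 0.0, 1.0]]
side 533.2872168733795 -0.10470578894260033 309.740771440146 240.23649814982306 [[0.708, 0.438, -0.553, 0.022], [-0.706, 0.452, -0.545, -0.518], [0.011, 0.777, 0.63, 0.692], [0.0, 0.0, 0.0, 1.0]]
{'time': 0.1, 'qpos': array([ 1.14201031e+00,  2.87124329e-01,  1.57803075e+00,  5.90901226e-06,
        1.27860766e+00, -1.50022758e-01]), 'dq': array([-0.00083695, -0.0025006 , -0.00323507, -0.00014928,  0.0003143 ,
        0.00054865]), 'joint_efforts': array([-2.80450922e-04, -4.07299232e+01, -2.93700349e+01, -1.92220573e-04,
        3.45133791e-03, -1.06708038e-05]), 'eef_pos': array([0.18547228, 0.64839942, 0.23005391]), 'tcp_rot': array([ 0.7009836 , -0.0984603 ,  0.09801855, -0.69951407]), 'contact_force': array([-0.22251369, -1.4043994 , -0.14592067]), 'wrist_torque': array([-0.0204769 ,  0.00722843,  0.00031607]), 'opening': 1.0013963191064115}
[[ 0.961 -0.001  0.275]
 [-0.275 -0.002  0.961]
 [-0.    -1.    -0.002]]
```

View pics/top0.png

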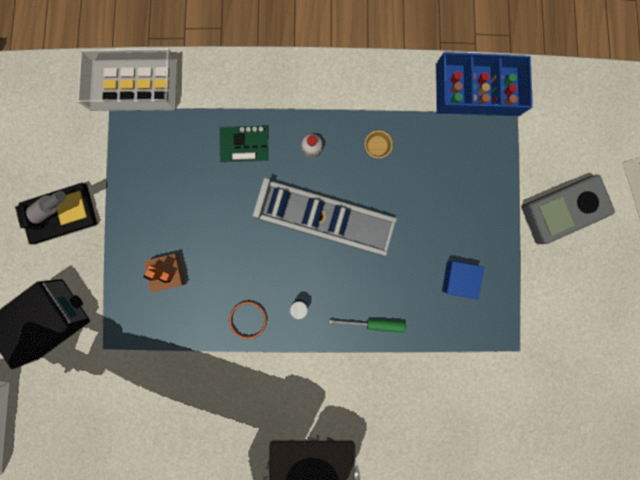

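View pics/side0.png

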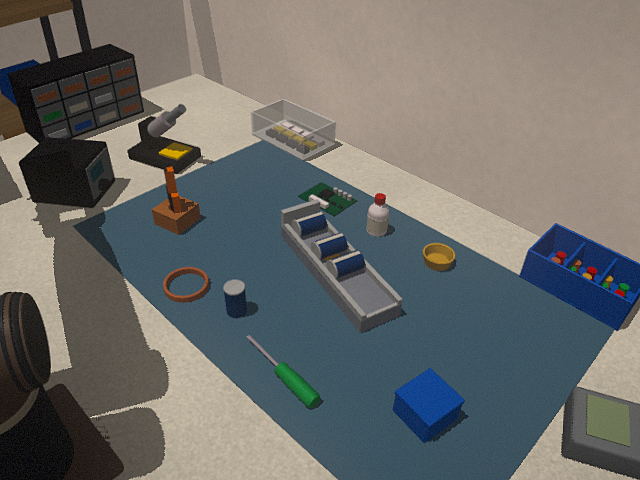

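```bash
python3 - <<'E'
from h import *
a=cv2.imread('pics/top0.png'); b=cv2.imread('pics/side0.png')
cv2.imwrite('pics/z1.png',cv2.resize(a[160:270,240:410],None,fx=4.7,fy=4.7,interpolation=cv2.INTER_CUBIC))
x=cv2.resize(a[240:305,130:200],(430,400),interpolation=cv2.INTER_CUBIC)
y=cv2.resize(b[155:245,140:215],(333,400),interpolation=cv2.INTER_CUBIC)
cv2.imwrite('pics/z2.png',np.hstack([x,y]))
c=cam('top')
P=cloud(c)
# bluish/pixel stats
hsv=cv2.cvtColor(c['pixels'],cv2.COLOR_BGR2HSV)
for uv in [(370,230),(300,230),(265,195),(290,195),(318,215),(340,222),(275,205),(150,270),(170,262),(400,170)]:
    u,v=uv; print(uv,c['pixels'][v,u],hsv[v,u],P[v,u].round(4))
E
```

```text
(370, 230) [120 119 118] [105   4 120] [ 0.5675 -0.1251  0.0319]
(300, 230) [135 141 143] [ 23  14 143] [0.5661 0.028  0.0326]
(265, 195) [90 93 95] [18 13 95] [0.6384 0.1027 0.0625]
(290, 195) [80 80 79] [90  3 80] [0.6426 0.0506 0.0322]
(318, 215) [59 34 14] [107 194  59] [ 0.5967 -0.0103  0.0637]
(340, 222) [147 164 169] [ 23  33 169] [ 0.5821 -0.0569  0.0654]
(275, 205) [149 167 171] [ 25  33 171] [0.6167 0.0808 0.068 ]
(150, 270) [ 29  57 106] [ 11 185 106] [0.4793 0.3228 0.1332]
(170, 262) [27 43 68] [ 12 154  68] [0.494  0.309  0.0403]
(400, 170) [101  91  73] [101  71 101] [ 0.706  -0.197   0.0039]
```

View pics/z1.png

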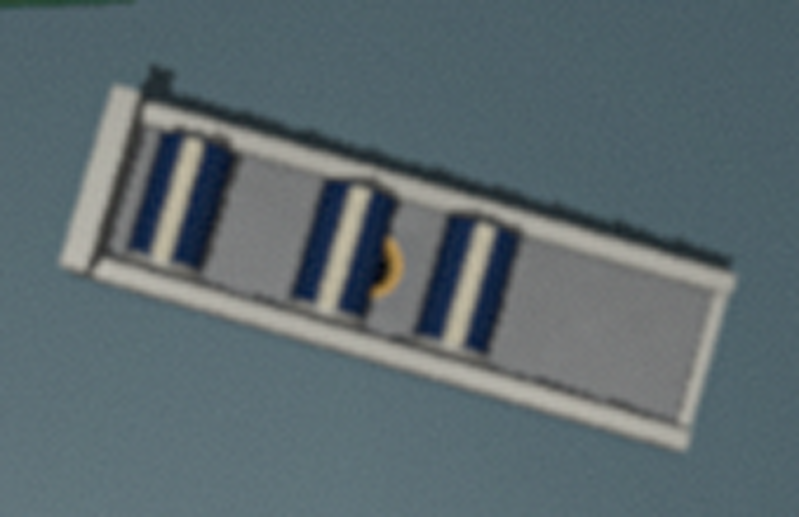

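View pics/z2.png

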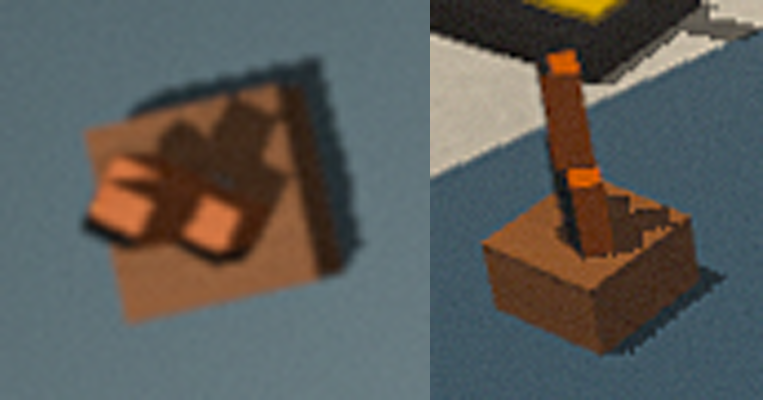

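```bash
cat > meas.py <<'E'
from h import *
def rack(c):
    # light grey rails: fit via depth heights, XY by rays on z=.043
    P=cloud(c); px=c['pixels'].astype(int)
    hsv=cv2.cvtColor(c['pixels'],cv2.COLOR_BGR2HSV)
    roi=(np.abs(P[...,0]-.6)<.12)&(np.abs(P[...,1]+.01)<.2)
    grey=(hsv[...,1]<60)&(hsv[...,2]>125)&roi&(P[...,2]>.02)
    return grey,P
E
python3 - <<'E'
from meas import *
c=cam('top'); g,P=rack(c)
hi=g&(P[...,2]>.055)
n,l,st,ce=cv2.connectedComponentsWithStats(g.astype(np.uint8))
for i in range(1,n):
    if st[i,4]>30: print(st[i],ce[i], np.median(P[l==i][:,2]).round(4))
vis=c['pixels'].copy(); vis[g]=(0,0,255)
cv2.imwrite('pics/z3.png',cv2.resize(vis[160:270,240:410],None,fx=4.7,fy=4.7,interpolation=cv2.INTER_NEAREST))
hsv=cv2.cvtColor(c['pixels'],cv2.COLOR_BGR2HSV)
o=(hsv[...,0]<15)&(hsv[...,1]>150)&(hsv[...,2]>150)
o[:,:130]=0;o[:,200:]=0
print(hsv[255:290:3,145:175:3].tolist().__len__())
n,l,st,ce=cv2.connectedComponentsWithStats(o.astype(np.uint8))
for i in range(1,n):
    m=l==i
    print(st[i],ce[i],np.median(P[m][:,2]))
z=cv2.resize(c['pixels'][248:296,138:190],None,fx=12,fy=12,interpolation=cv2.INTER_CUBIC)
cv2.imwrite('pics/z4.png',z)
c=cam('side')
cv2.imwrite('pics/z5.png',cv2.resize(c['pixels'][160:235,145:205],None,fx=8,fy=8,interpolation=cv2.INTER_CUBIC))
E
```

```text
[253 179  16  39 221] [260.66968326 198.08597285] 0.0707
[ 260  182  136   74 1138] [333.2970123  220.66080844] 0.0435
[272 189  11  28 113] [277.04424779 202.72566372] 0.067
[307 200  12  27 115] [312.28695652 213.42608696] 0.0678
[333 208  12  27 111] [339.10810811 221.0990991 ] 0.0671
[285 214  17   9  56] [293.625      218.03571429] 0.0308
12
[145 266   9  12  70] [149.34285714 271.77142857] 0.1314855883736991
[160 272   9   8  45] [164.22222222 275.8       ] 0.0806939783707612
```

View pics/z3.png

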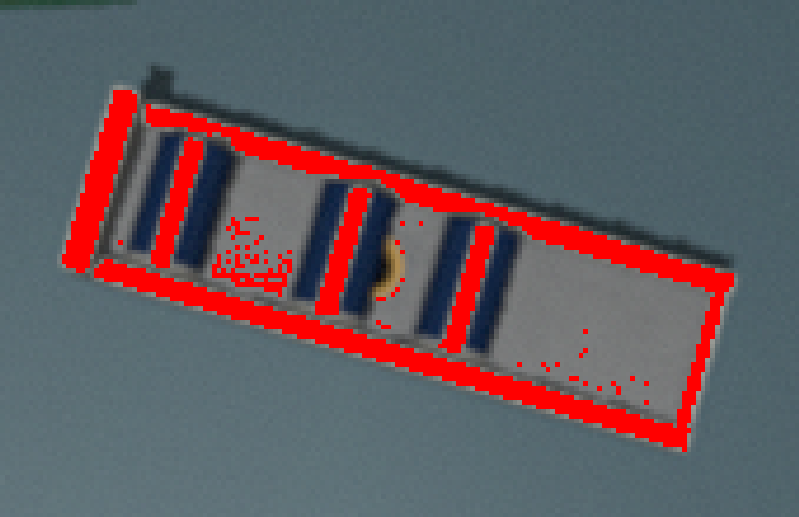

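View pics/z4.png

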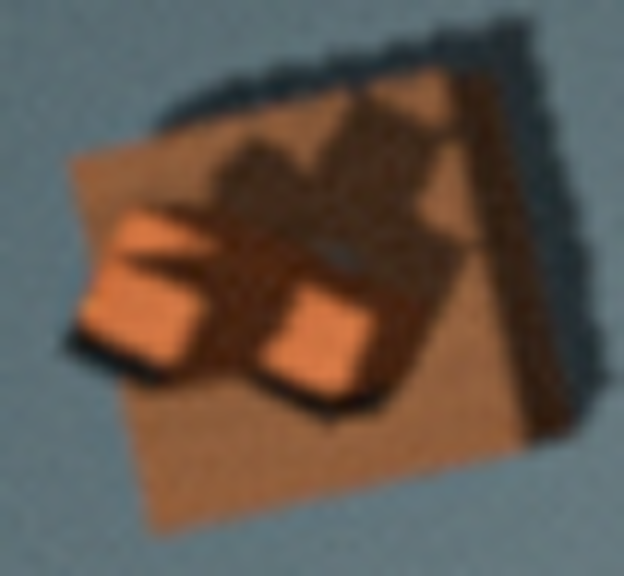

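View pics/z5.png

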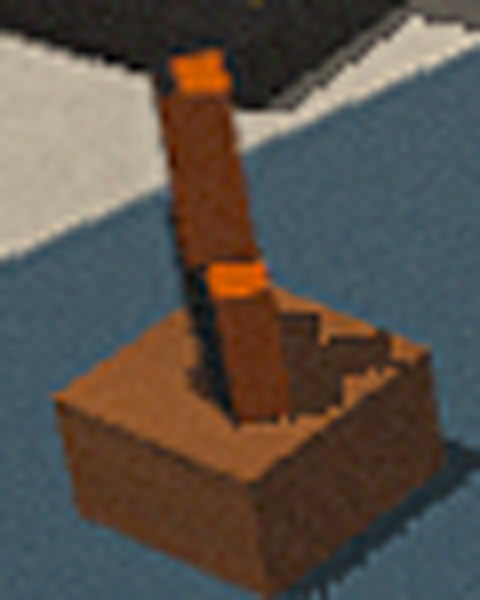

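```bash
python3 - <<'E'
from meas import *
c=cam('top'); g,P=rack(c)
# rack rails
n,l,st,ce=cv2.connectedComponentsWithStats(g.astype(np.uint8))
i=[k for k in range(1,n) if st[k,4]>800][0]
v,u=np.nonzero(l==i); xy=onz(c,np.c_[u,v],.043)[:,:2]
r=cv2.minAreaRect((xy*1000).astype(np.float32)); print('rails',r)
i=[k for k in range(1,n) if st[k,0]<258 and st[k,4]>100][0]
v,u=np.nonzero(l==i); w=onz(c,np.c_[u,v],.07)[:,:2]
print('wall',cv2.minAreaRect((w*1000).astype(np.float32)),w.mean(0))
b=cv2.boxPoints(r)/1000
# axes
ang=[np.degrees(np.arctan2(*(b[(k+1)%4]-b[k])[::-1])) for k in range(4)]; print(b.round(4),np.round(ang,2))
def z4(p): return np.array(p)/12+[138,248]-[.46,.46]
pl=onz(c,z4([(130,210),(378,310),(340,395),(265,375)]),.08)
print('plate',pl.round(4)); 
st_=onz(c,z4([(120,255),(207,300),(180,368),(78,310)]),.132); print('stem',st_.round(4),st_.mean(0))
for a,b2 in((pl[0],pl[1]),(pl[1],pl[2]),(st_[0],st_[1]),(st_[3],st_[2]),(st_[1],st_[2])):
    d=b2-a; print(np.degrees(np.arctan2(d[1],d[0])),np.linalg.norm(d))
# block top corners
bl=onz(c,z4([(72,158),(455,70),(528,440),(155,535)]),.04); print('block',bl.round(4),bl.mean(0), [np.linalg.norm(bl[k]-bl[(k+1)%4]) for k in range(4)])
hsv=cv2.cvtColor(c['pixels'],cv2.COLOR_BGR2HSV)
m=(hsv[...,0]>95)&(hsv[...,0]<120)&(hsv[...,1]>120)&(np.abs(P[...,0]-.6)<.08)&(np.abs(P[...,1])<.12)&(P[...,2]>.04)
s=c
for k,(lo,hi) in enumerate([(265,297),(300,326),(327,355)]):
    mm=m.copy(); mm[:,:lo]=0; mm[:,hi:]=0
    v,u=np.nonzero(mm); print('can',k,onz(c,[[u.mean(),v.mean()]],.055).round(4),len(u))
E
```

```text
rails ((591.8265991210938, -32.106170654296875), (282.6107177734375, 84.34337615966797), 74.08821105957031)
wall ((631.628173828125, 110.92866516113281), (11.942310333251953, 83.69168090820312), 74.15968322753906) [0.63075399 0.11111401]
[[ 0.5125 -0.1564]
 [ 0.5936 -0.1796]
 [ 0.6711  0.0922]
 [ 0.59    0.1153]] [ -15.91   74.09  164.09 -105.91]
plate [[0.4878 0.3435 0.08  ]
 [0.4709 0.2995 0.08  ]
 [0.4561 0.306  0.08  ]
 [0.4594 0.3192 0.08  ]]
stem [[0.4816 0.3282 0.132 ]
 [0.4744 0.3134 0.132 ]
 [0.4631 0.3178 0.132 ]
 [0.4724 0.3351 0.132 ]] [0.4728716 0.3236119 0.132    ]
-110.94230421551983 0.047133378202966106
156.438201204627 0.01616333362172464
-116.19486071030049 0.016400265099574984
-118.39945011942581 0.019638382717691624
158.8789953896392 0.012066835365137285
block [[0.4961 0.3674 0.04  ]
 [0.5127 0.2974 0.04  ]
 [0.4462 0.2831 0.04  ]
 [0.4282 0.351  0.04  ]] [0.47083583 0.32473035 0.04      ] [np.float64(0.07190758180409595), np.float64(0.06802944468087767), np.float64(0.07027460860830004), np.float64(0.06981350353519575)]
can 0 [[0.6243 0.0732 0.055 ]] 205
can 1 [[ 6.028e-01 -2.000e-04  5.500e-02]] 204
can 2 [[ 0.5875 -0.0549  0.055 ]] 189
```

Request:
{"name": "jog_arm", "arguments": {"deltas": [[[0,0,0],[0.577,0,-0.625],0],[[0,0,0],[0.577,0,-0.625],0],[[0,0,0],[0.577,0,-0.625],0],[[0,0,0],[0.577,0,-0.625],0],[[0,0,0],[0.577,0,-0.625],0],[[0,0,0],[0.577,0,-0.625],0],[[0,0,0],[0.577,0,-0.625],0],[[0,0,0],[0.577,0,-0.625],0],[[0,0,0],[0.577,0,-0.625],0],[[0,0,0],[0.577,0,-0.625],0]], "force": 30}}

```text
time: 1.13
eef_pos: [0.3735, 0.275, 0.2316]
tcp_rot: [0.7, -0.098, 0.098, -0.7]
contact_force: [1.1, -0.4, -0.5]
opening: 0.0
```

```bash
cat > go.py <<'E'
import sys
from h import *
# go.py x y z yawdeg(of tool z, tool down)
x,y,z,yaw=map(float,sys.argv[1:5])
s=ctrl.get_state(); M=R.from_quat(s['tcp_rot']).as_matrix()
a=np.radians(yaw); zt=np.array([np.cos(a),np.sin(a),0]); yt=np.array([0,0,-1.]); T=np.c_[np.cross(yt,zt),yt,zt]
print('t',round(s['time'],2),'pos',s['eef_pos'].round(4),'yaw',np.degrees(np.arctan2(M[1,2],M[0,2])).round(2),'tilt',M[:,1].round(4),'F',s['contact_force'].round(1),'open',round(s['opening'],3),'q6',s['qpos'][5].round(2))
print('rot',R.from_matrix(M.T@T).as_rotvec().round(4),'shift',(M.T@(np.array([x,y,z])-s['eef_pos'])).round(4))
E
python3 go.py 0.569 -0.111 0.23 74.1
```

```text
t 1.13 pos [0.3735 0.275  0.2316] yaw 74.05 tilt [ 6.e-04 -4.e-04 -1.e+00] F [ 1.1 -0.4 -0.5] open 0.0 q6 -0.88
rot [ 0.0002 -0.0008  0.0007] shift [ 0.294   0.0018 -0.3174]
```

Request:
{"name": "jog_arm", "arguments": {"deltas": [[[0,0,0],[0.294,0,-0.317],0],[[0,0,0],[0.294,0,-0.317],0],[[0,0,0],[0.294,0,-0.317],0],[[0,0,0],[0.294,0,-0.317],0],[[0,0,0],[0.294,0,-0.317],0],[[0,0,0],[0.294,0,-0.317],0],[[0,0,0],[0.294,0,-0.317],0],[[0,0,0],[0.294,0,-0.317],0],[[0,0,0],[0.294,0,-0.317],0],[[0,0,0],[0.294,0,-0.317],0]]}}

```text
time: 1.97
eef_pos: [0.5617, -0.0971, 0.2319]
tcp_rot: [0.7, -0.098, 0.099, -0.7]
contact_force: [-0.5, 1.2, 0.2]
opening: -0.001
```

```bash
python3 go.py 0.569 -0.111 0.06 74.1
```

```text
t 1.97 pos [ 0.5617 -0.0971  0.2319] yaw 74.02 tilt [ 1.e-03 -3.e-04 -1.e+00] F [-0.5  1.2  0.2] open -0.001 q6 -1.64
rot [ 0.0001 -0.0013  0.001 ] shift [ 0.0106  0.1719 -0.0113]
```

Request:
{"name": "jog_arm", "arguments": {"deltas": [[[0,0,0],[0.0106,0.04,-0.0113],0],[[0,0,0],[0.0106,0.08,-0.0113],0],[[0,0,0],[0.0106,0.12,-0.0113],0],[[0,0,0],[0.0106,0.15,-0.0113],0],[[0,0,0],[0.0106,0.17,-0.0113],0],[[0,0,0],[0.0106,0.18,-0.0113],0],[[0,0,0],[0.0106,0.188,-0.0113],0],[[0,0,0],[0.0106,0.19,-0.0113],0],[[0,0,0],[0.0106,0.19,-0.0113],0]]}}

```text
time: 2.72
eef_pos: [0.5698, -0.1112, 0.0428]
tcp_rot: [0.7, -0.097, 0.099, -0.7]
contact_force: [-0.2, -1.0, 0.3]
opening: 0.001
```

```bash
python3 go.py 0.5945 -0.0205 0.042 74.1; python3 -c "
from h import *
a=cam('top');b=cam('side')
cv2.imwrite('pics/p1.png',np.hstack([cv2.resize(a['pixels'][160:270,240:410],(400,260)),cv2.resize(b['pixels'][190:330,270:410],(300,300))[:260]]))"
```

```text
t 2.72 pos [ 0.5698 -0.1112  0.0428] yaw 74.04 tilt [ 2.4e-03 -9.0e-04 -1.0e+00] F [-0.2 -1.   0.3] open 0.001 q6 -1.66
rot [ 0.0002 -0.0011  0.0025] shift [-0.0012  0.0008  0.094 ]
```

View pics/p1.png

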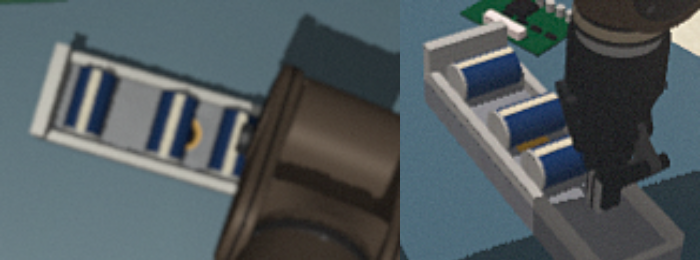

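Request:
{"name": "jog_arm", "arguments": {"deltas": [[[0,0,0],[-0.001,0,0.012],0],[[0,0,0],[-0.001,0,0.02],0],[[0,0,0],[-0.001,0,0.026],0],[[0,0,0],[-0.001,0,0.032],0],[[0,0,0],[-0.001,0,0.038],0],[[0,0,0],[-0.001,0,0.044],0],[[0,0,0],[-0.001,0,0.05],0],[[0,0,0],[-0.001,0,0.056],0],[[0,0,0],[-0.001,0,0.062],0],[[0,0,0],[-0.001,0,0.068],0]]}}

```text
time: 3.65
eef_pos: [0.5902, -0.0536, 0.0556]
tcp_rot: [0.707, -0.094, 0.097, -0.694]
contact_force: [-30.9, -24.4, 57.1]
opening: -0.003
```

```bash
python3 go.py 0.5965 -0.0125 0.042 74.1; python3 -c "
from h import *
a=cam('top');b=cam('side')
cv2.imwrite('pics/p2.png',np.hstack([cv2.resize(a['pixels'][160:270,240:410],(400,260)),cv2.resize(b['pixels'][190:330,270:410],(300,300))[:260]]))"
```

```text
t 3.65 pos [ 0.5902 -0.0536  0.0556] yaw 74.52 tilt [ 0.0014 -0.0191 -0.9998] F [-30.9 -24.4  57.1] open -0.003 q6 -1.54
rot [0.018  0.0073 0.0065] shift [-0.005   0.0129  0.0415]
```

View pics/p2.png

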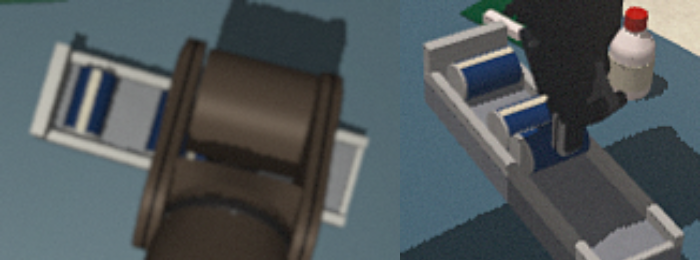

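Request:
{"name": "jog_arm", "arguments": {"deltas": [[[0,0,0],[0,0,-0.008],0],[[0,0,0],[-0.003,0,-0.02],0],[[0,0,0],[-0.005,0,-0.03],0],[[0,0,0],[-0.005,0,-0.03],0]]}}

```text
time: 4.08
eef_pos: [0.5762, -0.0811, 0.0557]
tcp_rot: [0.707, -0.095, 0.097, -0.695]
contact_force: [-1.7, 0.5, -0.5]
opening: 0.009
```

```bash
python3 go.py 0.5965 -0.0125 0.042 74.1; python3 -c "
from h import *
a=cam('top');b=cam('side')
cv2.imwrite('pics/p3.png',np.hstack([cv2.resize(a['pixels'][160:270,240:410],(400,260)),cv2.resize(b['pixels'][190:330,270:410],(400,400))]) if 0 else cv2.resize(b['pixels'][190:330,250:430],(770,600),interpolation=2))"
```

```text
t 4.08 pos [ 0.5762 -0.0811  0.0557] yaw 74.41 tilt [ 2.000e-04 -1.720e-02 -9.999e-01] F [-1.7  0.5 -0.5] open 0.009 q6 -1.59
rot [0.0165 0.0055 0.0049] shift [0.0011 0.0125 0.0718]
```

View pics/p3.png

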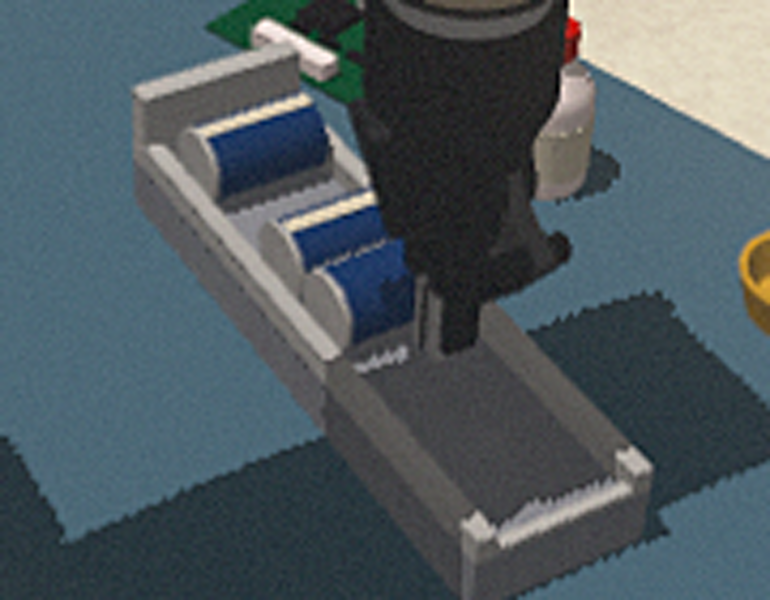

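```bash
python3 -c "
from h import *
b=cam('side'); s=ctrl.get_state(); M=R.from_quat(s['tcp_rot']).as_matrix(); p=s['eef_pos']
f=lambda q:((proj(b,q)-[250,190])*4.28).round(0)
print('tcp',f(p))
for h in (0,.03,.05,.073):
  for n,i in(('x',0),('z',2)):
    print(h,n,f(p+M[:,i]*.04-M[:,1]*h),f(p-M[:,i]*.04-M[:,1]*h))
P=cloud(b)
for u,v in[(560,245),(460,330),(430,330),(460,345),(520,280)]:
  q=P[int(v/4.28+190),int(u/4.28+250)]; print(u,v,q.round(4),(M.T@(q-p)).round(4))
"
```

```text
tcp [[440. 345.]]
0 x [[519. 314.]] [[357. 377.]]
0 z [[389. 291.]] [[494. 402.]]
0.03 x [[524. 259.]] [[359. 321.]]
0.03 z [[391. 236.]] [[498. 347.]]
0.05 x [[528. 221.]] [[361. 283.]]
0.05 z [[393. 198.]] [[502. 308.]]
0.073 x [[532. 176.]] [[363. 238.]]
0.073 z [[395. 154.]] [[506. 263.]]
560 245 [ 0.568  -0.1378  0.1491] [ 0.0077 -0.0931 -0.0597]
460 330 [ 0.572  -0.0921  0.0743] [-0.001  -0.0191 -0.0134]
430 330 [ 0.5643 -0.0828  0.0731] [-0.0109 -0.0181 -0.0065]
460 345 [ 0.573  -0.092   0.0665] [-0.0001 -0.0113 -0.0129]
520 280 [ 0.5517 -0.1338  0.1395] [-0.0091 -0.0836 -0.06  ]
```

```bash
python3 go.py 0.6215 0.074 0.12 -15.9
```

```text
t 4.23 pos [ 0.5765 -0.0798  0.055 ] yaw 74.48 tilt [-5.000e-04 -1.650e-02 -9.999e-01] F [-0.8 -0.1 -0.3] open -0.001 q6 -1.59
rot [0.0094 1.5774 0.0157] shift [ 0.0025 -0.0675  0.1591]
```

Request:
{"name": "jog_arm", "arguments": {"deltas": [[[0,0.12,0],[0,-0.04,0],0.5],[[0,0.24,0],[0,-0.0675,0],1],[[0,0.36,0],[0.001,-0.0675,0.03],1],[[0.009,0.48,0.016],[0.0025,-0.0675,0.06],1],[[0.009,0.6,0.016],[0.0025,-0.0675,0.09],1],[[0.009,0.72,0.016],[0.0025,-0.0675,0.12],1],[[0.009,0.84,0.016],[0.0025,-0.0675,0.15],1],[[0.009,0.96,0.016],[0.0025,-0.0675,0.159],1],[[0.009,1.08,0.016],[0.0025,-0.0675,0.159],1],[[0.009,1.2,0.016],[0.0025,-0.0675,0.159],1]]}}

```text
time: 5.07
eef_pos: [0.6209, 0.0761, 0.1184]
tcp_rot: [0.525, -0.477, 0.473, -0.522]
contact_force: [0.2, 0.3, -0.6]
opening: 1.002
```

```bash
python3 go.py 0.6215 0.074 0.10 -15.9
```

```text
t 5.07 pos [0.6209 0.0761 0.1184] yaw 5.56 tilt [-6.e-03  9.e-04 -1.e+00] F [ 0.2  0.3 -0.6] open 1.002 q6 -0.14
rot [ 6.100e-03  3.745e-01 -3.000e-04] shift [0.0022 0.0184 0.0005]
```

Request:
{"name": "jog_arm", "arguments": {"deltas": [[[0.006,0.12,0],[0.002,0,0],1],[[0.006,0.24,0],[0.002,0,0],1],[[0.006,0.36,0],[0.002,0,0],1],[[0.006,0.375,0],[0.002,0.01,0],1],[[0.006,0.375,0],[0.002,0.035,0],1],[[0.006,0.375,0],[0.002,0.055,0],1],[[0.006,0.375,0],[0.002,0.065,0],1],[[0.006,0.375,0],[0.002,0.069,0],1],[[0.006,0.375,0],[0.002,0.07,0],1]]}}

```text
time: 5.82
eef_pos: [0.6198, 0.0745, 0.0467]
tcp_rot: [-0.427, 0.565, -0.563, 0.426]
contact_force: [-0.1, 0.1, 1.4]
opening: 1.001
```

```bash
python3 go.py 0.6215 0.074 0.048 -15.9;  python3 -c "
from h import *
a=cam('top');b=cam('side')
cv2.imwrite('pics/p4.png',np.hstack([cv2.resize(a['pixels'][140:290,220:420],(400,300),interpolation=2),cv2.resize(b['pixels'][170:320,250:450],(400,300),interpolation=2)]))"
```

```text
t 5.82 pos [0.6198 0.0745 0.0467] yaw -15.86 tilt [-2.8e-03  6.0e-04 -1.0e+00] F [-0.1  0.1  1.4] open 1.001 q6 0.23
rot [0.0029 0.0008 0.0002] shift [-0.     -0.0013  0.0018]
```

View pics/p4.png

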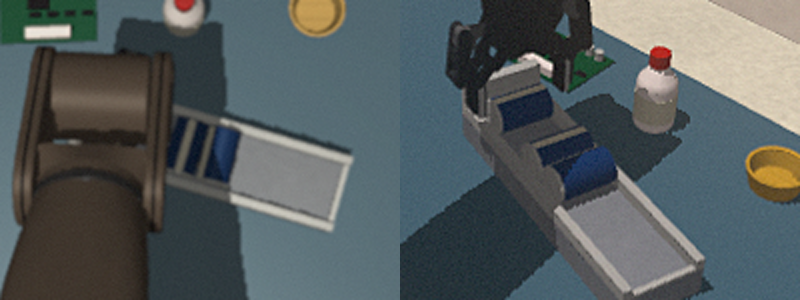

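Request:
{"name": "jog_arm", "arguments": {"deltas": [[[0,0,0],[0,0,0.001],0.6],[[0,0,0],[0,0,0.001],0.6],[[0,0,0],[0,0,0.001],0.6],[[0,0,0],[0,0,0.001],0.6],[[0,0,0],[0,0,0.001],0.6]], "force": 25}}

```text
time: 6.33
eef_pos: [0.6235, 0.0739, 0.0507]
tcp_rot: [0.425, -0.563, 0.565, -0.427]
contact_force: [-0.3, 0.1, 5.4]
opening: 0.693
```

```bash
python3 go.py 0.6256 0.0884 0.048 -15.9;  python3 -c "
from h import *
b=cam('side')
cv2.imwrite('pics/p5.png',cv2.resize(b['pixels'][170:270,250:383],(800,600),interpolation=2))"
```

```text
t 6.33 pos [0.6235 0.0739 0.0507] yaw -15.89 tilt [ 4.e-03  2.e-04 -1.e+00] F [-0.3  0.1  5.4] open 0.693 q6 0.23
rot [-0.0039  0.0002 -0.0013] shift [-0.0145  0.0027 -0.002 ]
```

View pics/p5.png

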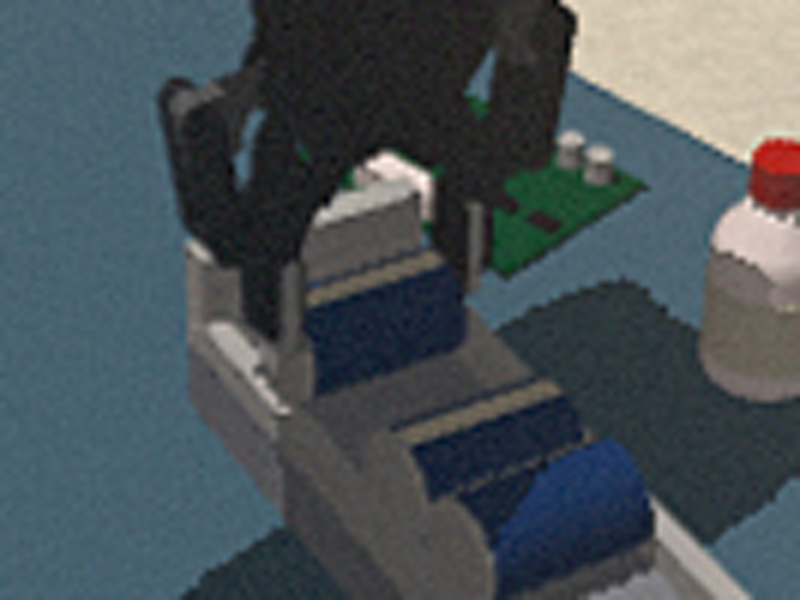

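Request:
{"name": "jog_arm", "arguments": {"deltas": [[[0,0,0],[-0.002,-0.002,0],0.6],[[0,0,0],[-0.005,-0.002,0],0.6],[[0,0,0],[-0.008,-0.002,0],0.6],[[0,0,0],[-0.011,-0.002,0],0.6],[[0,0,0],[-0.013,-0.002,0],0.6],[[0,0,0],[-0.015,-0.002,0],0.6],[[0,0,0],[-0.017,-0.002,0],0.6],[[0,0,0],[-0.017,-0.002,0],0.6]]}}

```text
time: 7.05
eef_pos: [0.6262, 0.0858, 0.0523]
tcp_rot: [0.43, -0.562, 0.566, -0.424]
contact_force: [-6.8, -14.0, 4.4]
opening: 0.692
```

```bash
python3 go.py 0.6256 0.0884 0.048 -15.9;  python3 -c "
from h import *
b=cam('side')
cv2.imwrite('pics/p6.png',cv2.resize(b['pixels'][170:270,250:383],(800,600),interpolation=2))"
```

```text
t 7.05 pos [0.6262 0.0858 0.0523] yaw -15.74 tilt [-0.0031 -0.0094 -1.    ] F [ -6.8 -14.    4.4] open 0.692 q6 0.26
rot [0.0004 0.0027 0.0098] shift [-0.0024  0.0043 -0.0013]
```

View pics/p6.png

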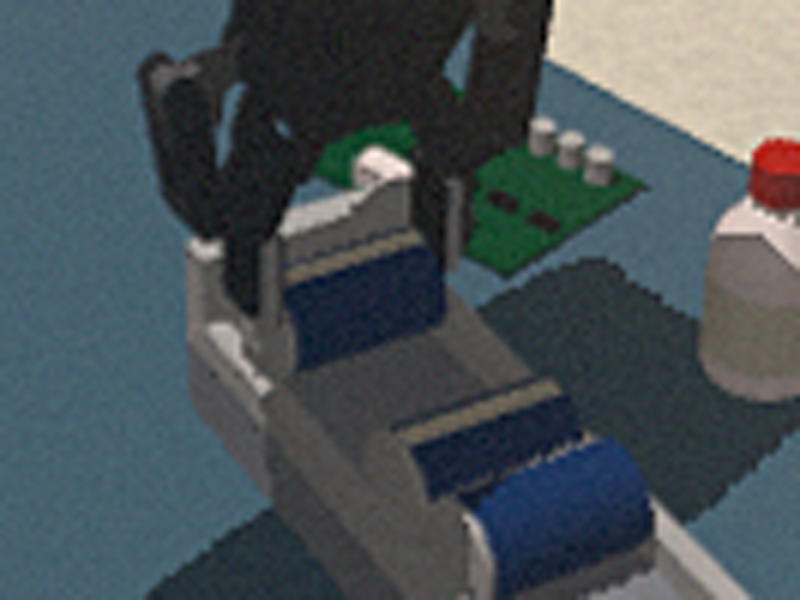

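Request:
{"name": "jog_arm", "arguments": {"deltas": [[[0,0,0],[0.0,0.002,0],0.6],[[0,0,0],[0.0,0.002,0],0.85],[[0,0,0],[0.0,0.001,0],0.9],[[0,0,0],[0.0,0,0],0.9],[[0,0,0],[0,-0.03,0],0.9],[[0,0,0],[0,-0.06,0],0.9],[[0,0,0],[0,-0.07,0],0.9]]}}

```text
time: 7.68
eef_pos: [0.629, 0.0871, 0.127]
tcp_rot: [0.428, -0.56, 0.567, -0.426]
contact_force: [1.0, 0.3, 2.0]
opening: 0.898
```

```bash
cat > cans.py <<'E'
from h import *
ey=np.array([.274,.9617]); ex=np.array([.9617,-.274]); O=np.array([.5935,-.0242])
for n in('side','top'):
    c=cam(n); P=cloud(c); hsv=cv2.cvtColor(c['pixels'],cv2.COLOR_BGR2HSV)
    r=P[...,:2]-O; X=r@ex; Y=r@ey
    m=(np.abs(X)<.02)&(Y>-.14)&(Y<.134)&(P[...,2]>.055)&(P[...,2]<.07)
    y=Y[m]; h,e=np.histogram(y,np.arange(-.14,.14,.004)); print(n,[(round(e[i],3),int(h[i])) for i in range(len(h)) if h[i]>3])
    # clusters
    ys=np.sort(y); 
    if len(ys):
        for g in np.split(ys,np.nonzero(np.diff(ys)>.004)[0]+1):
            if len(g)>20: print('  cluster',g[0].round(4),g[-1].round(4),((g[0]+g[-1])/2).round(4))
    cv2.imwrite(f'pics/cans_{n}.png',cv2.resize(c['pixels'][150:290,230:420],(760,560),interpolation=2))
E
python3 cans.py;python3 go.py 0.6014 0.0035 0.11 -15.9
```

```text
side [(np.float64(-0.028), 22), (np.float64(-0.024), 57), (np.float64(-0.02), 54), (np.float64(-0.016), 44), (np.float64(-0.012), 34), (np.float64(-0.008), 29), (np.float64(-0.004), 22), (np.float64(0.0), 10), (np.float64(0.004), 7), (np.float64(0.008), 8), (np.float64(0.012), 52), (np.float64(0.016), 59), (np.float64(0.02), 45), (np.float64(0.024), 33), (np.float64(0.028), 29), (np.float64(0.032), 16), (np.float64(0.036), 7), (np.float64(0.096), 10), (np.float64(0.1), 46), (np.float64(0.104), 50), (np.float64(0.108), 35), (np.float64(0.112), 29), (np.float64(0.116), 25), (np.float64(0.12), 11), (np.float64(0.124), 5)]
  cluster -0.0272 0.0054 -0.0109
  cluster 0.0105 0.0416 0.026
  cluster 0.098 0.1257 0.1118
top [(np.float64(-0.028), 25), (np.float64(-0.024), 34), (np.float64(-0.02), 32), (np.float64(-0.016), 34), (np.float64(-0.012), 34), (np.float64(-0.008), 35), (np.float64(-0.004), 35), (np.float64(0.0), 35), (np.float64(0.004), 23), (np.float64(0.008), 23), (np.float64(0.012), 35), (np.float64(0.016), 37), (np.float64(0.02), 33), (np.float64(0.024), 35), (np.float64(0.028), 32), (np.float64(0.032), 37), (np.float64(0.036), 34), (np.float64(0.04), 23), (np.float64(0.096), 10), (np.float64(0.1), 15), (np.float64(0.104), 10), (np.float64(0.108), 5)]
  cluster -0.0274 0.0436 0.0081
  cluster 0.0976 0.1105 0.1041
t 7.78 pos [0.6286 0.0869 0.1256] yaw -15.72 tilt [ 0.0038 -0.0088 -1.    ] F [-0.1  0.1 -0.5] open 0.9 q6 0.26
rot [-0.0061  0.0031  0.0074] shift [ 0.0876  0.0163 -0.0037]
```

View pics/cans_side.png

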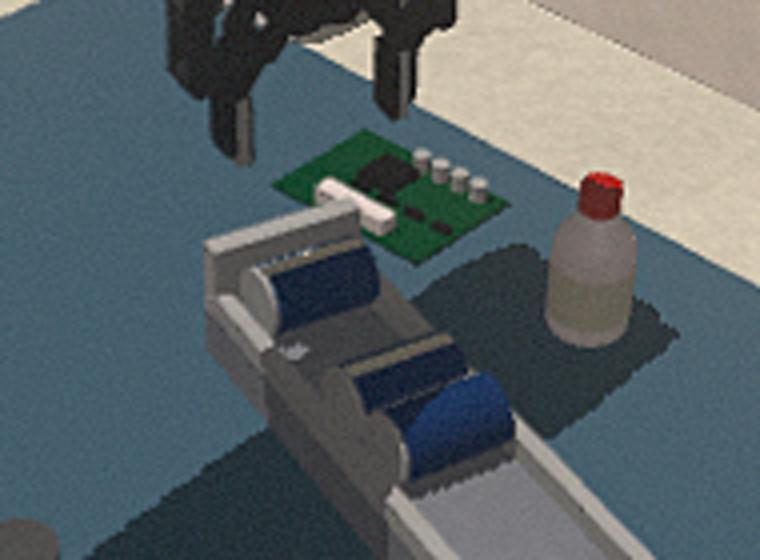

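```bash
python3 go.py 0.6015 0.0013 0.05 -15.9
```

```text
t 7.78 pos [0.6286 0.0869 0.1256] yaw -15.72 tilt [ 0.0038 -0.0088 -1.    ] F [-0.1  0.1 -0.5] open 0.9 q6 0.26
rot [-0.0061  0.0031  0.0074] shift [ 0.0892  0.0763 -0.0034]
```

Request:
{"name": "jog_arm", "arguments": {"deltas": [[[-0.006,0.003,0.007],[0.03,0,-0.0034],0.95],[[-0.006,0.003,0.007],[0.065,0,-0.0034],0.95],[[-0.006,0.003,0.007],[0.089,0.01,-0.0034],0.95],[[-0.006,0.003,0.007],[0.089,0.04,-0.0034],0.95],[[-0.006,0.003,0.007],[0.089,0.06,-0.0034],0.95],[[-0.006,0.003,0.007],[0.089,0.075,-0.0034],0.9],[[-0.006,0.003,0.007],[0.089,0.075,-0.0034],0.6],[[-0.006,0.003,0.007],[0.089,0.075,-0.0034],0.6],[[-0.006,0.003,0.007],[0.089,0.075,-0.0034],0.6],[[-0.006,0.003,0.007],[0.089,0.075,-0.0034],0.6]]}}

```text
time: 8.62
eef_pos: [0.6022, 0.0016, 0.0522]
tcp_rot: [0.426, -0.564, 0.565, -0.426]
contact_force: [-0.4, 0.4, -0.5]
opening: 0.693
```

```bash
python3 cans.py;python3 go.py 0.6157 0.0537 0.052 -15.9
```

```text
side [(np.float64(-0.028), 15), (np.float64(-0.024), 55), (np.float64(-0.02), 60), (np.float64(-0.016), 40), (np.float64(-0.012), 32), (np.float64(-0.008), 30), (np.float64(-0.004), 20), (np.float64(0.0), 13), (np.float64(0.004), 4), (np.float64(0.008), 18), (np.float64(0.012), 77), (np.float64(0.016), 51), (np.float64(0.02), 36), (np.float64(0.024), 21), (np.float64(0.028), 4), (np.float64(0.036), 9), (np.float64(0.04), 4), (np.float64(0.104), 4)]
  cluster -0.0268 0.0054 -0.0107
  cluster 0.0101 0.043 0.0265
top [(np.float64(-0.028), 5), (np.float64(-0.024), 4), (np.float64(-0.02), 4), (np.float64(-0.012), 4), (np.float64(0.104), 30), (np.float64(0.108), 34), (np.float64(0.112), 33), (np.float64(0.116), 34), (np.float64(0.12), 35), (np.float64(0.124), 30), (np.float64(0.128), 27)]
  cluster -0.0277 0.0001 -0.0138
  cluster 0.1041 0.1318 0.118
t 8.72 pos [0.6023 0.0016 0.0525] yaw -15.88 tilt [ 2.1e-03 -8.0e-04 -1.0e+00] F [ 0.7  0.9 -0.7] open 0.691 q6 0.11
rot [-0.0022  0.0004  0.0002] shift [-0.0538  0.0005 -0.0014]
```

View pics/cans_side.png

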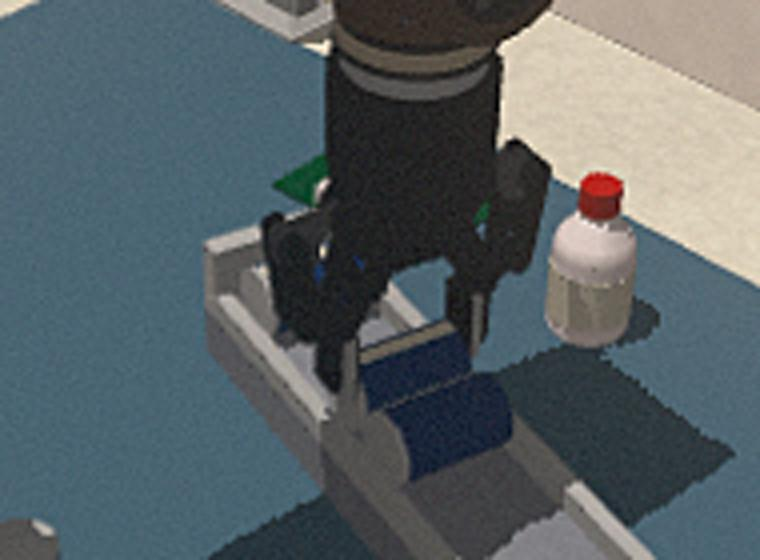

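Request:
{"name": "jog_arm", "arguments": {"deltas": [[[0,0,0],[-0.002,-0.002,-0.001],0.6],[[0,0,0],[-0.01,-0.002,-0.001],0.6],[[0,0,0],[-0.02,-0.002,-0.001],0.6],[[0,0,0],[-0.03,-0.002,-0.001],0.6],[[0,0,0],[-0.04,-0.002,-0.001],0.6],[[0,0,0],[-0.047,-0.002,-0.001],0.6],[[0,0,0],[-0.051,-0.001,-0.001],0.6],[[0,0,0],[-0.054,0,-0.001],0.6],[[0,0,0],[-0.057,0,-0.001],0.6],[[0,0,0],[-0.057,0,-0.001],0.6]]}}

```text
time: 9.55
eef_pos: [0.616, 0.053, 0.0533]
tcp_rot: [0.43, -0.561, 0.566, -0.424]
contact_force: [-7.2, -11.2, 7.5]
opening: 0.693
```

```bash
python3 go.py 0.6157 0.0537 0.052 -15.9; python3 cans.py
```

```text
t 9.55 pos [0.616  0.053  0.0533] yaw -15.67 tilt [-0.0028 -0.0094 -1.    ] F [ -7.2 -11.2   7.5] open 0.693 q6 0.21
rot [0.0002 0.004  0.0098] shift [-0.0006  0.0013 -0.0005]
side [(np.float64(-0.028), 14), (np.float64(-0.024), 60), (np.float64(-0.02), 51), (np.float64(-0.016), 43), (np.float64(-0.012), 39), (np.float64(-0.008), 27), (np.float64(-0.004), 20), (np.float64(0.0), 14), (np.float64(0.004), 5), (np.float64(0.06), 5), (np.float64(0.064), 68), (np.float64(0.068), 60), (np.float64(0.072), 29), (np.float64(0.076), 8), (np.float64(0.08), 4), (np.float64(0.088), 4), (np.float64(0.1), 4), (np.float64(0.104), 29), (np.float64(0.108), 25), (np.float64(0.112), 20), (np.float64(0.116), 15), (np.float64(0.12), 8)]
  cluster -0.027 0.006 -0.0105
  cluster 0.0633 0.0814 0.0724
  cluster 0.1034 0.1262 0.1148
top [(np.float64(-0.028), 28), (np.float64(-0.024), 33), (np.float64(-0.02), 35), (np.float64(-0.016), 36), (np.float64(-0.012), 35), (np.float64(-0.008), 33), (np.float64(-0.004), 35), (np.float64(0.0), 36), (np.float64(0.004), 28)]
  cluster -0.0277 0.0073 -0.0102
```

View pics/cans_side.png

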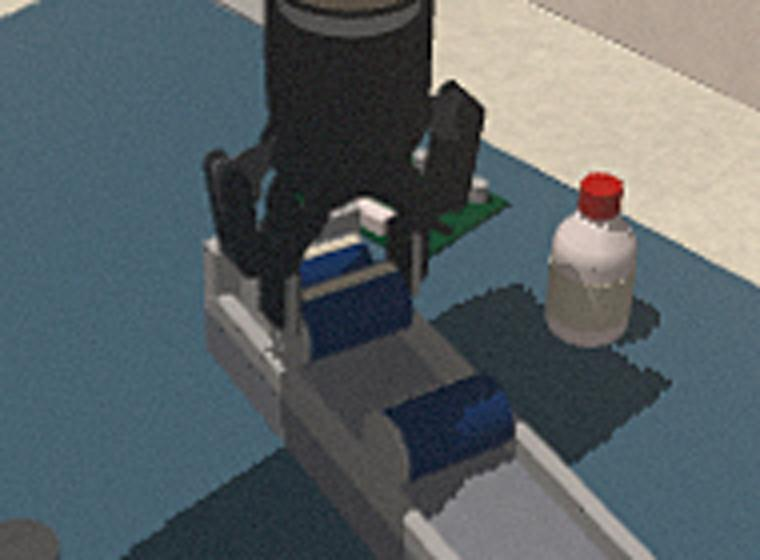

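Request:
{"name": "jog_arm", "arguments": {"deltas": [[[0,0,0],[0,0.001,0],0.75],[[0,0,0],[0,0.001,0],0.9],[[0,0,0],[0.0,0,0],0.95],[[0,0,0],[0,-0.03,0],0.95],[[0,0,0],[0,-0.06,0],0.95],[[0,0,0.01],[0.03,-0.06,0],0.95],[[0,0.004,0.01],[0.06,-0.06,0],0.95],[[0,0.004,0.01],[0.088,-0.055,0],0.95],[[0,0.004,0.01],[0.09,-0.03,0],0.95]]}}

```text
time: 10.4
eef_pos: [0.5949, -0.0371, 0.089]
tcp_rot: [0.423, -0.562, 0.568, -0.428]
contact_force: [1.7, -0.1, 0.2]
opening: 0.948
```

```bash
python3 cans.py;python3 go.py 0.5915 -0.0335 0.051 -15.9
```

```text
side [(np.float64(-0.028), 17), (np.float64(-0.024), 62), (np.float64(-0.02), 49), (np.float64(-0.016), 45), (np.float64(-0.012), 30), (np.float64(-0.008), 30), (np.float64(-0.004), 17), (np.float64(0.0), 17), (np.float64(0.06), 5), (np.float64(0.064), 17), (np.float64(0.068), 13), (np.float64(0.072), 7), (np.float64(0.076), 6), (np.float64(0.1), 8), (np.float64(0.104), 15), (np.float64(0.108), 12), (np.float64(0.112), 12), (np.float64(0.116), 9), (np.float64(0.12), 13), (np.float64(0.124), 4), (np.float64(0.132), 4)]
  cluster -0.0274 0.0073 -0.0101
  cluster 0.0629 0.0888 0.0759
  cluster 0.0994 0.1339 0.1167
top [(np.float64(0.06), 24), (np.float64(0.064), 35), (np.float64(0.068), 38), (np.float64(0.072), 34), (np.float64(0.076), 33), (np.float64(0.08), 33), (np.float64(0.084), 34), (np.float64(0.088), 34), (np.float64(0.092), 23), (np.float64(0.096), 9), (np.float64(0.1), 36), (np.float64(0.104), 40), (np.float64(0.108), 36), (np.float64(0.112), 37), (np.float64(0.116), 28), (np.float64(0.12), 33), (np.float64(0.124), 34), (np.float64(0.128), 27), (np.float64(0.132), 9)]
  cluster 0.061 0.1338 0.0974
t 10.5 pos [ 0.5889 -0.0335  0.0807] yaw -16.06 tilt [-0.0064  0.0034 -1.    ] F [-0.9  0.6 -0.7] open 0.95 q6 0.05
rot [ 0.0071 -0.0029 -0.0015] shift [-0.0007  0.0297  0.0027]
```

Request:
{"name": "jog_arm", "arguments": {"deltas": [[[0.007,-0.003,0],[-0.001,0.015,0.003],0.95],[[0.007,-0.003,0],[-0.001,0.028,0.003],0.95],[[0.007,-0.003,0],[-0.001,0.029,0.003],0.6],[[0.007,-0.003,0],[-0.001,0.029,0.003],0.6],[[0.007,-0.003,0],[-0.001,0.029,0.003],0.6],[[0.007,-0.003,0],[-0.001,0.029,0.003],0.6],[[0.007,-0.003,0],[-0.001,0.029,0.003],0.6]]}}

```text
time: 11.08
eef_pos: [0.5925, -0.0332, 0.0526]
tcp_rot: [0.425, -0.564, 0.564, -0.427]
contact_force: [-0.1, 0.9, -0.6]
opening: 0.693
```

```bash
python3 go.py 0.606 0.019 0.052 -15.9
```

```text
t 11.08 pos [ 0.5925 -0.0332  0.0526] yaw -15.87 tilt [ 0.0017  0.0011 -1.    ] F [-0.1  0.9 -0.6] open 0.693 q6 0.05
rot [-0.0013  0.0005 -0.0015] shift [-0.0539  0.0007 -0.0012]
```

Gripped can3; carry it home with a firm final press.

Request:
{"name": "jog_arm", "arguments": {"deltas": [[[0,0,0],[-0.002,-0.002,-0.001],0.6],[[0,0,0],[-0.01,-0.002,-0.001],0.6],[[0,0,0],[-0.02,-0.002,-0.001],0.6],[[0,0,0],[-0.03,-0.002,-0.001],0.6],[[0,0,0],[-0.04,-0.002,-0.001],0.6],[[0,0,0],[-0.047,-0.002,-0.001],0.6],[[0,0,0],[-0.052,0,-0.001],0.6],[[0,0,0],[-0.055,0,-0.001],0.6],[[0,0,0],[-0.058,0,-0.001],0.6],[[0,0,0],[-0.06,0,-0.001],0.6]]}}

```text
time: 11.92
eef_pos: [0.6067, 0.0203, 0.0529]
tcp_rot: [0.43, -0.562, 0.565, -0.424]
contact_force: [-7.5, -19.7, 5.4]
opening: 0.692
```

```bash
python3 go.py 0.606 0.019 0.052 -15.9; python3 cans.py
```

```text
t 11.92 pos [0.6067 0.0203 0.0529] yaw -15.69 tilt [-0.0034 -0.0093 -1.    ] F [ -7.5 -19.7   5.4] open 0.692 q6 0.15
rot [0.0007 0.0037 0.0099] shift [ 0.0014  0.0009 -0.0003]
side [(np.float64(0.024), 5), (np.float64(0.028), 51), (np.float64(0.032), 56), (np.float64(0.036), 48), (np.float64(0.04), 31), (np.float64(0.044), 27), (np.float64(0.048), 24), (np.float64(0.052), 14), (np.float64(0.056), 9), (np.float64(0.064), 17), (np.float64(0.068), 38), (np.float64(0.072), 28), (np.float64(0.076), 25), (np.float64(0.08), 11), (np.float64(0.084), 8)]
  cluster 0.0269 0.0599 0.0434
  cluster 0.065 0.0912 0.0781
top []
```

View pics/cans_side.png

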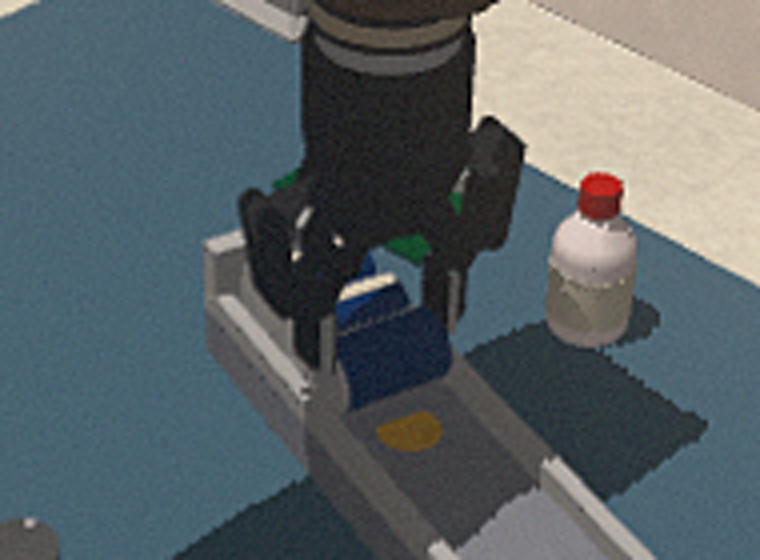

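Request:
{"name": "jog_arm", "arguments": {"deltas": [[[0,0,0],[0,0.001,0],0.75],[[0,0,0],[0,0.001,0],0.9],[[0,0,0],[0,0,0],0.95],[[0,0,0],[0,-0.03,0],0.95],[[0,0,0],[0,-0.06,0],0.95],[[0,-0.12,0.01],[0,-0.1,0],0.95],[[0,-0.24,0.01],[0,-0.14,0],0.8]]}}

```text
time: 12.6
eef_pos: [0.6063, 0.0223, 0.1932]
tcp_rot: [-0.493, 0.509, -0.505, 0.493]
contact_force: [0.6, -0.5, 0.1]
opening: 0.829
```

```bash
python3 go.py 0.472 0.324 0.2 66
```

```text
t 12.6 pos [0.6063 0.0223 0.1932] yaw -1.63 tilt [-0.0038  0.0032 -1.    ] F [ 0.6 -0.5  0.1] open 0.829 q6 -0.1
rot [ 0.0017 -1.1803 -0.005 ] shift [-0.2978 -0.0053 -0.1428]
```

Request:
{"name": "jog_arm", "arguments": {"deltas": [[[0,-0.12,0],[-0.035,-0.007,-0.017],0.7],[[0,-0.24,0],[-0.07,-0.007,-0.034],0.7],[[0,-0.36,0],[-0.105,-0.007,-0.05],0.7],[[0,-0.48,0],[-0.14,-0.007,-0.067],0.7],[[0,-0.6,0],[-0.175,-0.007,-0.084],0.7],[[0,-0.72,0],[-0.21,-0.007,-0.1],0.7],[[0,-0.84,0],[-0.245,-0.007,-0.117],0.7],[[0,-0.96,0],[-0.27,-0.007,-0.129],0.7],[[0,-1.08,0],[-0.285,-0.007,-0.137],0.7],[[0,-1.18,0],[-0.298,-0.007,-0.143],0.7]]}}

```text
time: 13.43
eef_pos: [0.4703, 0.3267, 0.2019]
tcp_rot: [-0.691, 0.146, -0.143, 0.693]
contact_force: [-0.2, 0.2, -0.7]
opening: 0.699
```

```bash
python3 go.py 0.472 0.324 0.2 66; python3 - <<'E'
from h import *
ey=np.array([.2740,.9617]); ex=np.array([.9617,-.274]); O=np.array([.5935,-.0242])
c=cam('top','top2'); P=cloud(c)
r=P[...,:2]-O; X=r@ex; Y=r@ey
m=(np.abs(X)<.02)&(Y>-.0)&(Y<.134)&(P[...,2]>.05)&(P[...,2]<.07)
y=np.sort(Y[m])
for g in np.split(y,np.nonzero(np.diff(y)>.002)[0]+1):
    if len(g)>20: print('cans cluster',g[0].round(4),g[-1].round(4))
hsv=cv2.cvtColor(c['pixels'],cv2.COLOR_BGR2HSV)
for u,v in[(326,215),(322,210),(318,215)]: print(hsv[v,u])
cv2.imwrite('pics/z6.png',cv2.resize(c['pixels'][165:265,245:405],None,fx=5,fy=5,interpolation=2))
s=cam('side','side2')
cv2.imwrite('pics/z7.png',np.hstack([cv2.resize(c['pixels'][230:310,110:210],(440,352),interpolation=2),cv2.resize(s['pixels'][130:240,130:220],(300,352),interpolation=2)]))
E
```

```text
t 13.43 pos [0.4703 0.3267 0.2019] yaw 66.47 tilt [-0.0038  0.0041 -1.    ] F [-0.2  0.2 -0.7] open 0.699 q6 -0.73
rot [-0.0022  0.0082 -0.0051] shift [ 0.0026  0.0019 -0.0018]
cans cluster 0.0248 0.1338
[ 15  16 131]
[ 19  89 169]
[100  21  37]
```

View pics/z6.png

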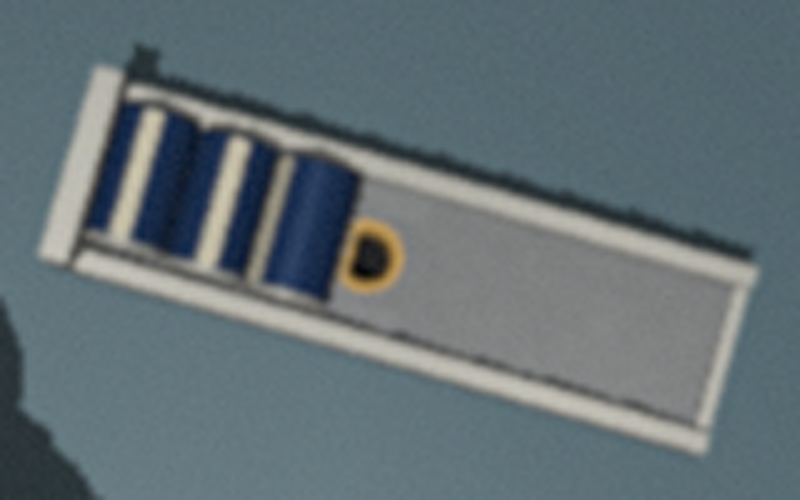

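View pics/z7.png

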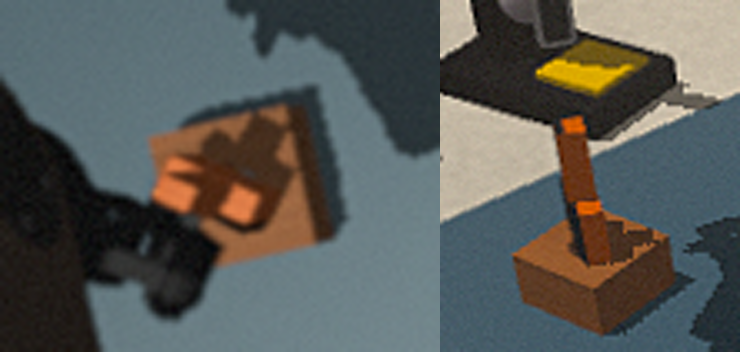

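```bash
cat > hole.py <<'E'
from h import *
from scipy.optimize import least_squares
def fit(im,c):
    sub=im[190:235,300:345]; k=8
    up=cv2.resize(sub,None,fx=k,fy=k,interpolation=cv2.INTER_CUBIC)
    hsv=cv2.cvtColor(up,cv2.COLOR_BGR2HSV)
    br=(hsv[...,0]>10)&(hsv[...,0]<30)&(hsv[...,1]>75)&(hsv[...,2]>60)
    dk=hsv[...,2]<75
    n,l,st,ce=cv2.connectedComponentsWithStats(br.astype(np.uint8)); i=1+st[1:,4].argmax(); m=(l==i)
    ct=max(cv2.findContours(m.astype(np.uint8),cv2.RETR_EXTERNAL,cv2.CHAIN_APPROX_NONE)[0],key=len)[:,0]
    uv=(ct+.5)/k-.5+[300,190]
    W=onz(c,uv,.03)[:,:2]
    ey=np.array([.274,.9617]); O=np.array([.5935,-.0242])
    g=np.array([.5975,-.0103]); 
    for _ in range(3):
        rel=W-g; a=np.degrees(np.arctan2(rel@np.array([.9617,-.274]),-(rel@ey)))
        s=(np.abs(a)<100)
        f=least_squares(lambda p:np.hypot(*(W[s]-p[:2]).T)-p[2],[*g,.015],loss='soft_l1',f_scale=.0005); g=f.x[:2]
    return f.x,np.abs(f.fun).mean(),s.sum()
if __name__=='__main__':
    c=cam('top'); print(fit(c['pixels'],c))
    a=cv2.imread('pics/top2.png'); 
E
python3 hole.py
python3 - <<'E'
from h import *
s=cam('side'); 
cv2.imwrite('pics/z8.png',cv2.resize(s['pixels'][215:275,300:380],None,fx=10,fy=10,interpolation=2))
c=cam('top')
hsv=cv2.cvtColor(c['pixels'],cv2.COLOR_BGR2HSV)
for n,cc,z in(('top',c,.132),('top',c,.08)): pass
# refit rack
from meas import rack
g,P=rack(c); n,l,st,ce=cv2.connectedComponentsWithStats(g.astype(np.uint8))
for i in range(1,n):
    if st[i,4]>80:
        zz=np.median(P[l==i][:,2]); z=.07 if zz>.06 else .043
        v,u=np.nonzero(l==i); w=onz(c,np.c_[u,v],z)[:,:2]; print(st[i],round(zz,3),cv2.minAreaRect((w*1000).astype(np.float32)))
E
```

```text
(array([ 0.59771178, -0.010917  ,  0.01589951]), np.float64(0.00011212648759657941), np.int64(186))
[253 179  16  39 225] 0.07 ((631.573486328125, 110.7362289428711), (12.342406272888184, 83.69168090820312), 74.15968322753906)
[ 260  182  136   74 2963] 0.033 ((591.9642333984375, -31.897293090820312), (283.23980712890625, 84.87358856201172), 73.95680236816406)
[265 187  13  28 123] 0.067 ((626.387939453125, 89.11151123046875), (15.28909683227539, 59.31639862060547), 79.44662475585938)
[282 192  13  29 129] 0.067 ((615.6207275390625, 53.01036834716797), (13.754085540771484, 59.56296157836914), 77.15382385253906)
```

View pics/z8.png

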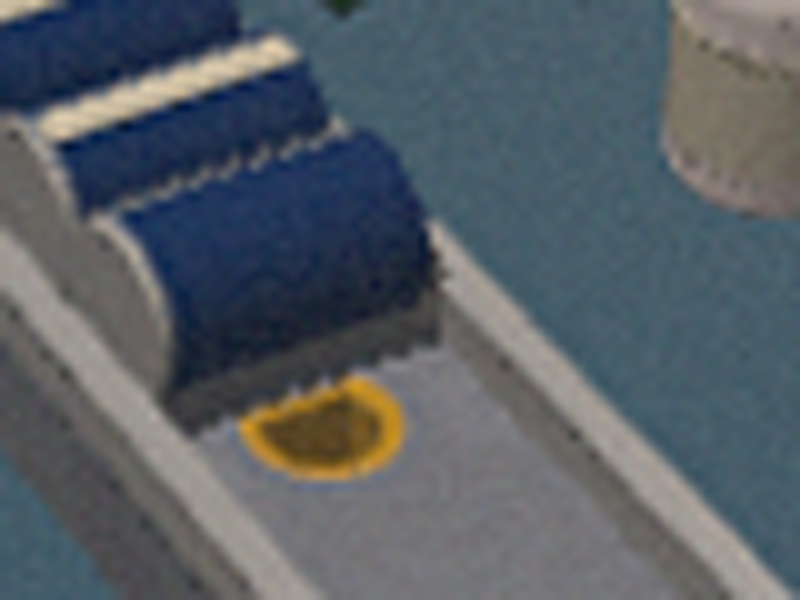

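```bash
python3 go.py 0.4713 0.3246 0.088 65
```

```text
t 13.68 pos [0.472  0.3239 0.2017] yaw 65.87 tilt [-0.0037  0.003  -1.    ] F [ 0.7 -0.2  0.8] open 0.7 q6 -0.73
rot [-0.0012  0.0151 -0.0046] shift [-0.0004  0.1137  0.0002]
```

Request:
{"name": "jog_arm", "arguments": {"deltas": [[[-0.001,0.015,-0.005],[-0.0005,0.03,0],0.7],[[-0.001,0.015,-0.005],[-0.0005,0.06,0],0.7],[[-0.001,0.015,-0.005],[-0.0005,0.085,0],0.7],[[-0.001,0.015,-0.005],[-0.0005,0.105,0],0.7],[[-0.001,0.015,-0.005],[-0.0005,0.113,0],0.7],[[-0.001,0.015,-0.005],[-0.0005,0.114,0],0.5],[[-0.001,0.015,-0.005],[-0.0005,0.114,0],0.4]]}}

```text
time: 14.27
eef_pos: [0.4718, 0.3239, 0.088]
tcp_rot: [-0.69, 0.153, -0.154, 0.69]
contact_force: [-0.5, -0.3, 0.6]
opening: 0.427
```

```bash
python3 go.py 0.4713 0.3246 0.088 65; python3 -c "
from h import *
a=cam('top');b=cam('side')
cv2.imwrite('pics/p8.png',np.hstack([cv2.resize(a['pixels'][220:310,100:200],(400,360),interpolation=2),cv2.resize(b['pixels'][130:240,120:230],(400,360),interpolation=2)]))"
```

```text
t 14.27 pos [0.4718 0.3239 0.088 ] yaw 64.9 tilt [ 6.e-04  0.e+00 -1.e+00] F [-0.5 -0.3  0.6] open 0.427 q6 -0.71
rot [-0.0003 -0.0017  0.0005] shift [-0.0007  0.      0.0004]
```

View pics/p8.png

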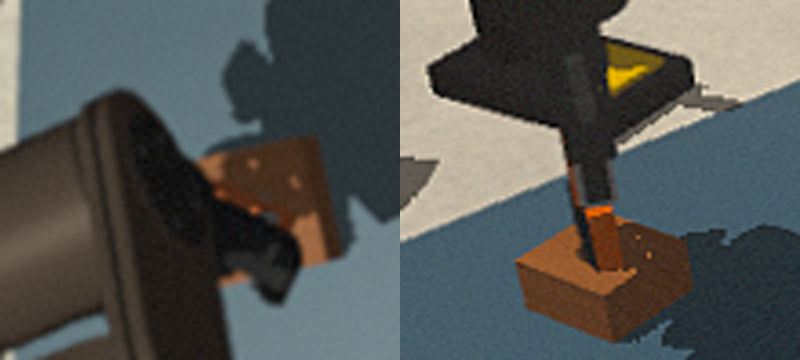

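Fingers straddle the stem above the plate. Close.

Request:
{"name": "jog_arm", "arguments": {"deltas": [[[0,0,0],[0,0,0],0.2],[[0,0,0],[0,0,0],0.1],[[0,0,0],[0,0,0],0.1],[[0,0,0],[0,0,0],0.1],[[0,0,0],[0,0,0],0.1],[[0,0,0],[0,0,0],0.1],[[0,0,0],[0,0,0],0.1]], "force": 60}}

```text
time: 14.95
eef_pos: [0.474, 0.3254, 0.0918]
tcp_rot: [-0.689, 0.151, -0.156, 0.692]
contact_force: [0.9, -0.1, 6.4]
opening: 0.203
```

```bash
python3 go.py 0.4713 0.3246 0.14 65
```

```text
t 14.95 pos [0.474  0.3254 0.0918] yaw 64.97 tilt [ 0.0071  0.0027 -1.    ] F [ 0.9 -0.1  6.4] open 0.203 q6 -0.71
rot [-0.0055 -0.0006  0.0053] shift [-0.0019 -0.0482 -0.0016]
```

Request:
{"name": "jog_arm", "arguments": {"deltas": [[[0,0,0],[0,-0.006,0],0.1],[[0,0,0],[0,-0.018,0],0.1],[[0,0,0],[0,-0.035,0],0.1],[[0,0,0],[0,-0.055,0],0.1],[[-0.006,0,0.005],[0,-0.075,0],0.1],[[-0.006,0,0.005],[0,-0.088,0],0.1],[[-0.006,0,0.005],[0,-0.09,0],0.1]]}}

```text
time: 15.53
eef_pos: [0.4749, 0.3259, 0.1855]
tcp_rot: [-0.689, 0.151, -0.155, 0.691]
contact_force: [-0.5, -0.3, -1.2]
opening: 0.201
```

```bash
python3 go.py 0.5976 -0.0107 0.18 -16; python3 -c "
from h import *
a=cam('top');b=cam('side')
cv2.imwrite('pics/p9.png',np.hstack([cv2.resize(a['pixels'][220:310,100:200],(400,360),interpolation=2),cv2.resize(b['pixels'][110:240,120:230],(400,472),interpolation=2)[:360]]))"
```

```text
t 15.53 pos [0.4749 0.3259 0.1855] yaw 64.97 tilt [ 0.0056  0.002  -1.    ] F [-0.5 -0.3 -1.2] open 0.201 q6 -0.71
rot [-6.4000e-03  1.4132e+00  6.0000e-04] shift [ 0.2536  0.0055 -0.2531]
```

View pics/p9.png

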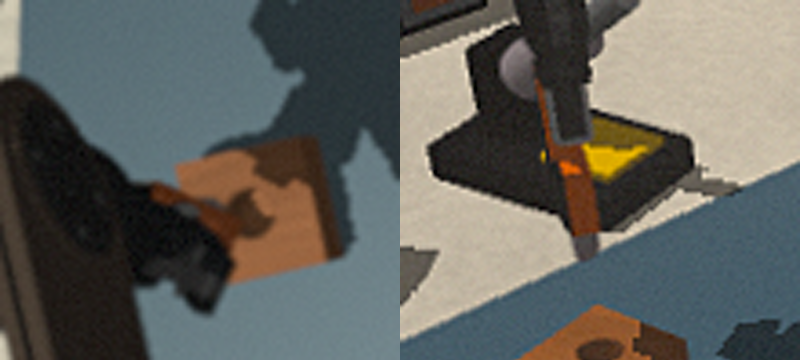

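Request:
{"name": "jog_arm", "arguments": {"deltas": [[[0,0.12,0],[0.02,0,-0.02],0.1],[[0,0.24,0],[0.042,0,-0.042],0.1],[[0,0.36,0],[0.064,0,-0.064],0.1],[[0,0.48,0],[0.086,0,-0.086],0.1],[[0,0.6,0],[0.108,0,-0.108],0.1],[[0,0.72,0],[0.13,0,-0.13],0.1],[[0,0.84,0],[0.152,0,-0.152],0.1],[[0,0.96,0],[0.174,0,-0.174],0.1],[[0,1.08,0],[0.196,0,-0.196],0.1],[[0,1.2,0],[0.218,0,-0.218],0.1]]}}

```text
time: 16.47
eef_pos: [0.5778, 0.0341, 0.1802]
tcp_rot: [-0.482, 0.518, -0.517, 0.481]
contact_force: [0.8, 1.0, -1.6]
opening: 0.202
```

```bash
python3 go.py 0.5976 -0.0107 0.16 -16
```

```text
t 16.47 pos [0.5778 0.0341 0.1802] yaw -4.13 tilt [-2.7e-03  4.0e-04 -1.0e+00] F [ 0.8  1.  -1.6] open 0.202 q6 -0.04
rot [0.0027 0.2071 0.    ] shift [0.0432 0.0201 0.0231]
```

Request:
{"name": "jog_arm", "arguments": {"deltas": [[[0.003,0.1,0],[0.015,0,0.008],0.1],[[0.003,0.2,0],[0.03,0,0.016],0.1],[[0.003,0.207,0],[0.04,0.01,0.022],0.1],[[0.003,0.207,0],[0.043,0.02,0.023],0.1],[[0.003,0.207,0],[0.043,0.025,0.023],0.1],[[0.003,0.207,0],[0.043,0.025,0.023],0.1]]}}

```text
time: 16.97
eef_pos: [0.5952, -0.0095, 0.1513]
tcp_rot: [-0.427, 0.566, -0.563, 0.425]
contact_force: [0.2, 0.2, -2.4]
opening: 0.201
```

```bash
python3 go.py 0.5976 -0.0107 0.15 -16; python3 -c "
from h import *
a=cam('top');b=cam('side','s3')
cv2.imwrite('pics/p10.png',cv2.resize(b['pixels'][130:270,250:430],(770,600),interpolation=2))
cv2.imwrite('pics/p11.png',cv2.resize(a['pixels'][140:290,220:420],(800,600),interpolation=2))"
```

```text
t 16.97 pos [ 0.5952 -0.0095  0.1513] yaw -15.9 tilt [-0.0063  0.0016 -1.    ] F [ 0.2  0.2 -2.4] open 0.201 q6 0.09
rot [0.0065 0.0017 0.0002] shift [0.0005 0.0013 0.0026]
```

View pics/p10.png

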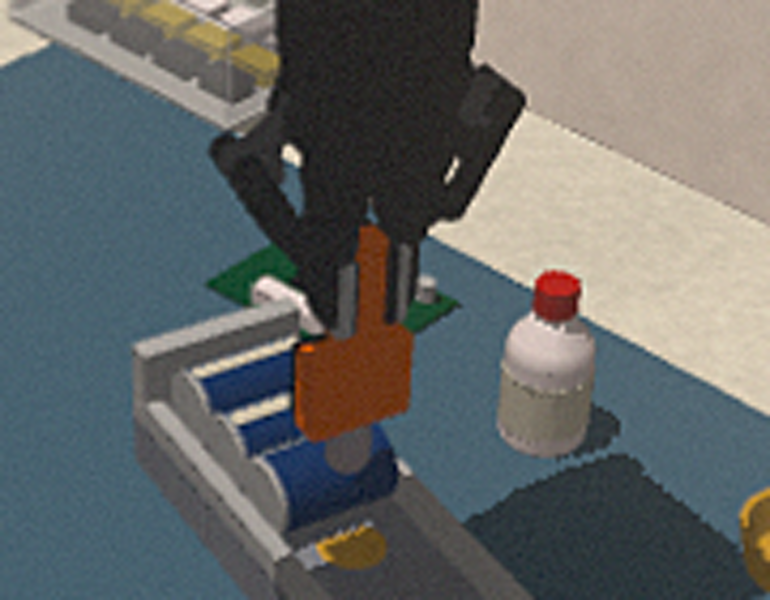

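View pics/p11.png

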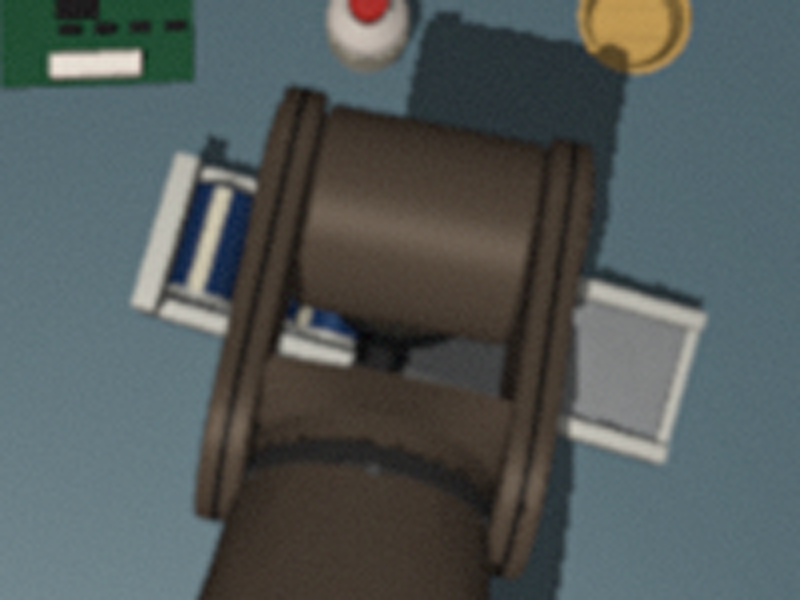

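```bash
cat > sm.py <<'E'
from h import *
from scipy.optimize import least_squares
ey=np.array([.2756,.9613]); ex=np.array([.9613,-.2756])
def plate(c,zs=None,k=8,roi=(120,260,290,400)):
    r0,r1,c0,c1=roi
    up=cv2.resize(c['pixels'][r0:r1,c0:c1],None,fx=k,fy=k,interpolation=cv2.INTER_CUBIC)
    hsv=cv2.cvtColor(up,cv2.COLOR_BGR2HSV)
    m=((hsv[...,0]<13)&(hsv[...,1]>150)&(hsv[...,2]>50)).astype(np.uint8)
    n,l,st,ce=cv2.connectedComponentsWithStats(m); i=1+st[1:,4].argmax(); m=(l==i).astype(np.uint8)
    m=cv2.morphologyEx(m,cv2.MORPH_OPEN,np.ones((k*8,k*8),np.uint8)) # plate only? drop stem
    ct=max(cv2.findContours(m,cv2.RETR_EXTERNAL,cv2.CHAIN_APPROX_NONE)[0],key=cv2.contourArea)
    for e in np.arange(.01,.1,.005):
        q=cv2.approxPolyDP(ct,e*cv2.arcLength(ct,True),True)[:,0]
        if len(q)<=4: break
    uv=(q+.5)/k-.5+[c0,r0]
    vis=up.copy(); cv2.drawContours(vis,[ct],-1,(0,255,0),2)
    for p in q: cv2.circle(vis,tuple(int(x) for x in p),8,(255,255,0),2)
    return uv,vis
E
python3 - <<'E'
from sm import *
c=cam('side'); uv,vis=plate(c); print(uv.round(1)); cv2.imwrite('pics/p12.png',cv2.resize(vis,None,fx=.65,fy=.65)[:600])
P=cloud(c)
s=ctrl.get_state(); print(s['eef_pos'])
E
```

```text
Traceback (most recent call last):
  File "sm.py", line 11, in plate
    ct=max(cv2.findContours(m,cv2.RETR_EXTERNAL,cv2.CHAIN_APPROX_NONE)[0],key=cv2.contourArea)
ValueError: max() iterable argument is empty
```

```bash
sed -i "s/hsv\[...,2\]>50/hsv[...,2]>40/; s/<13/<16/" sm.py; python3 - <<'E'
from sm import *
c=cam('side'); im=c['pixels']; hsv=cv2.cvtColor(im,cv2.COLOR_BGR2HSV)
print(hsv[int(130+380/4.28),int(250+350/4.28)],hsv[int(130+410/4.28),int(250+390/4.28)])
try:
    uv,vis=plate(c); print(uv.round(1)); cv2.imwrite('pics/p12.png',cv2.resize(vis,None,fx=.53,fy=.53))
except Exception as e: print(e)
E
```

```text
[ 10 188 106] [ 11 197 101]
[[346.2 206.2]
 [320.3 209.1]
 [319.9 228.1]
 [345.1 224.2]]
```

View pics/p12.png

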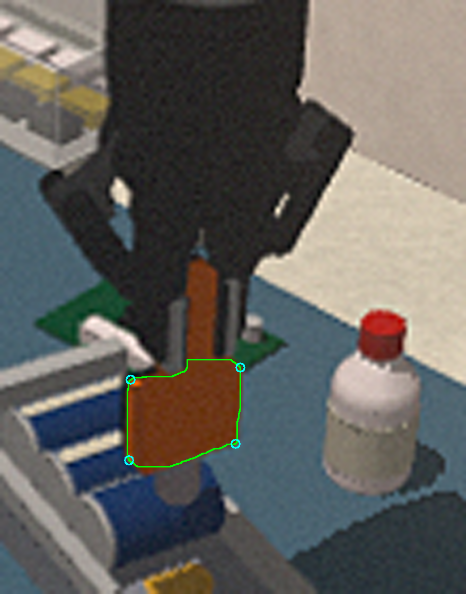

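```bash
python3 - <<'E'
from sm import *
c=cam('side'); im=c['pixels']
cv2.imwrite('pics/p13.png',cv2.resize(im[195:255,305:365],None,fx=10,fy=10,interpolation=cv2.INTER_CUBIC))
E
```

```text
(no output)
```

View pics/p13.png

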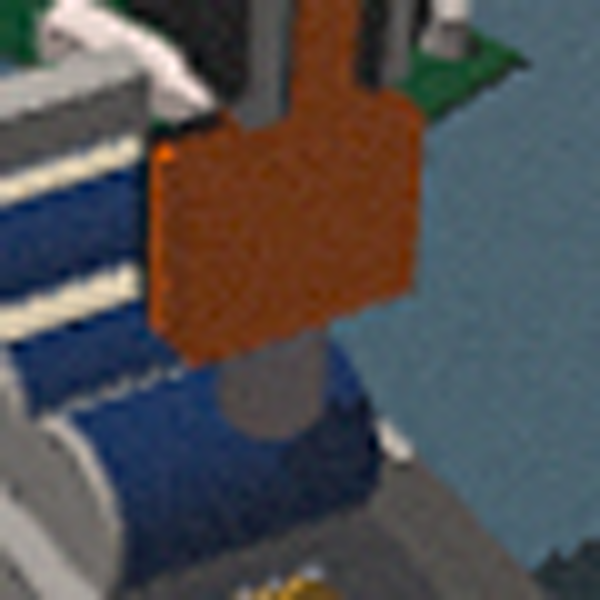

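```bash
python3 - <<'E'
from sm import *
c=cam('side')
def z8(p): return (np.array(p,float)+.5)/10-.5+[300,215]
def z13(p): return (np.array(p,float)+.5)/10-.5+[305,195]
W=onz(c,z8([(238,425),(250,450),(280,470),(320,480),(360,472),(390,452),(406,430),(404,405),(385,388)]),.03)[:,:2]
f=least_squares(lambda p:np.hypot(*(W-p[:2]).T)-p[2],[.5976,-.0107,.016]); print('hole side free',f.x,f.fun.round(4))
f2=least_squares(lambda p:np.hypot(*(W-p).T)-.0159,[.5976,-.0107]); print('r fixed',f2.x)
s=ctrl.get_state(); p=s['eef_pos']; print(p)
for zs in(.096,.0995,.103):
    # shaft silhouette mid at row 390 -> lateral ; use axis point at height of shoulder..
    zf=zs-.026
    right=np.array([.708,-.706]); view=np.array([.706,.708])
    mid=onz(c,z13([(273,390)]),zs-.012)[0,:2]   # approx axis (depth ambiguous)
    foot=onz(c,z13([(273,438)]),zf)[0,:2]
    print(zs,'lat shaft',mid@right,'lat tcp',p[:2]@right,'lat hole',f2.x@right,'| view: foot front rim',foot@view,'axis~',foot@view+.009,'tcp',p[:2]@view,'hole',f2.x@view)
E
```

```text
hole side free [ 0.59892216 -0.00857564  0.01615994] [-0.0003 -0.0001  0.0001  0.0007 -0.0002 -0.0008  0.      0.0006 -0.0001]
r fixed [ 0.59882812 -0.0088248 ]
[ 0.59779994 -0.00984096  0.15580271]
0.096 lat shaft 0.4284987353816621 lat tcp 0.43019007529581194 lat hole 0.43020061556567857 | view: foot front rim 0.4227376751143831 axis~ 0.4317376751143831 tcp 0.41507936326469025 hole 0.41652469125812064
0.0995 lat shaft 0.4282278797967409 lat tcp 0.43019007529581194 lat hole 0.43020061556567857 | view: foot front rim 0.4183870083659207 axis~ 0.4273870083659207 tcp 0.41507936326469025 hole 0.41652469125812064
0.103 lat shaft 0.4279570242118195 lat tcp 0.43019007529581194 lat hole 0.43020061556567857 | view: foot front rim 0.41403634161745856 axis~ 0.42303634161745857 tcp 0.41507936326469025 hole 0.41652469125812064
```

```bash
python3 go.py 0.5972 -0.0132 0.120 -16
```

```text
t 17.27 pos [ 0.5978 -0.0098  0.1558] yaw -15.92 tilt [ 1.5e-03 -3.0e-04 -1.0e+00] F [-0.2  0.5 -1.8] open 0.207 q6 0.09
rot [-0.0015  0.0014 -0.0002] shift [0.0034 0.0358 0.0003]
```

Request:
{"name": "jog_arm", "arguments": {"deltas": [[[-0.001,0.001,0],[0.0035,0.005,0.0003],0.1],[[-0.001,0.001,0],[0.0035,0.015,0.0003],0.1],[[-0.001,0.001,0],[0.0035,0.025,0.0003],0.1],[[-0.001,0.001,0],[0.0035,0.033,0.0003],0.1],[[-0.001,0.001,0],[0.0035,0.036,0.0003],0.1],[[-0.001,0.001,0],[0.0035,0.036,0.0003],0.1]]}}

```text
time: 17.77
eef_pos: [0.5959, -0.0131, 0.1176]
tcp_rot: [-0.426, 0.566, -0.564, 0.425]
contact_force: [-0.6, -0.4, -1.9]
opening: 0.206
```

```bash
python3 go.py 0.5972 -0.0132 0.118 -16; python3 - <<'E'
from sm import *
c=cam('side'); im=c['pixels']
cv2.imwrite('pics/p14.png',cv2.resize(im[205:265,300:360],None,fx=10,fy=10,interpolation=cv2.INTER_CUBIC))
E
python3 go.py 0.5972 -0.0132 0.118 -16
```

```text
t 17.77 pos [ 0.5959 -0.0131  0.1176] yaw -15.98 tilt [-3.2e-03  8.0e-04 -1.0e+00] F [-0.6 -0.4 -1.9] open 0.206 q6 0.09
rot [0.0033 0.0003 0.0002] shift [-0.0003 -0.0004  0.0012]
t 17.82 pos [ 0.5966 -0.0132  0.1186] yaw -15.98 tilt [-1.5e-03  5.0e-04 -1.0e+00] F [-0.5 -0.2 -2.1] open 0.199 q6 0.09
rot [ 0.0016  0.0003 -0.    ] shift [-0.0002  0.0006  0.0006]
```

View pics/p14.png

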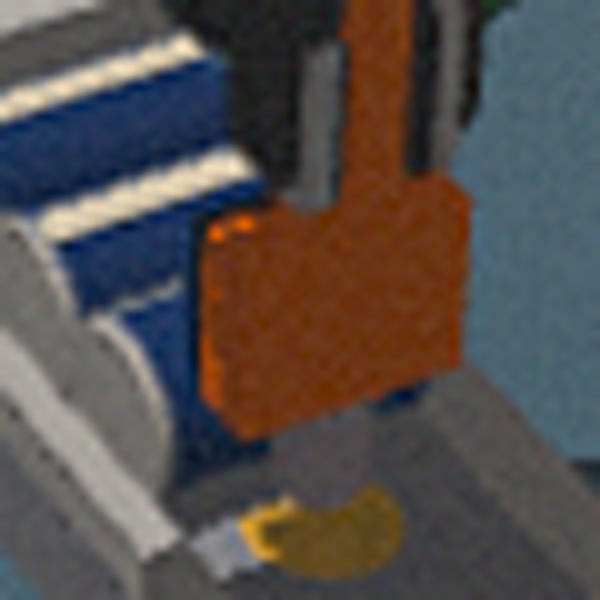

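```bash
python3 - <<'E'
from sm import *
c=cam('side')
z14=lambda p:(np.array(p,float)+.5)/10-.5+[300,205]
right=np.array([.708,-.706]); view=np.array([.706,.708])
H=np.array([.5988,-.0088])
for zf in(.038,.0408,.043):
    f=onz(c,z14([(322,507)]),zf)[0,:2]; a=f+view*.0092
    d=H-a; print(zf,'axis',a.round(4),'need x,y rack',(d@ex).round(4),(d@ey).round(4))
rr=onz(c,z14([(405,535)]),.03);print(rr, onz(c,z14([(325,578)]),.03))
E
```

```text
0.038 axis [ 0.6016 -0.0054] need x,y rack -0.0018 -0.004
0.0408 axis [ 0.5992 -0.0076] need x,y rack -0.0 -0.0013
0.043 axis [ 0.5972 -0.0093] need x,y rack 0.0014 0.0009
[[ 0.6074854  -0.02234245  0.03      ]] [[ 0.58760904 -0.02020069  0.03      ]]
```

Request:
{"name": "jog_arm", "arguments": {"deltas": [[[0.0015,0,0],[0.0005,0.004,0.0005],0.1],[[0.0015,0,0],[0.0005,0.007,0.0005],0.1],[[0.0015,0,0],[0.0005,0.009,0.0005],0.1],[[0.0015,0,0],[0.0005,0.011,0.0005],0.1],[[0.0015,0,0],[0.0005,0.013,0.0005],0.1],[[0.0015,0,0],[0.0005,0.015,0.0005],0.1]]}}

```text
time: 18.37
eef_pos: [0.5975, -0.0139, 0.1043]
tcp_rot: [0.425, -0.564, 0.565, -0.426]
contact_force: [0.1, 0.8, -1.9]
opening: 0.2
```

```bash
cat > lk.py <<'E'
import sys
from sm import *
c=cam('side'); im=c['pixels']
cv2.imwrite('pics/'+sys.argv[1]+'.png',cv2.resize(im[205:265,300:360],None,fx=10,fy=10,interpolation=cv2.INTER_CUBIC))
E
python3 go.py 0.5972 -0.0132 0.098 -16; python3 lk.py p15
```

```text
t 18.37 pos [ 0.5975 -0.0139  0.1043] yaw -15.98 tilt [ 1.6e-03 -3.0e-04 -1.0e+00] F [ 0.1  0.8 -1.9] open 0.2 q6 0.09
rot [-0.0016  0.0004 -0.0002] shift [-0.0006  0.0063 -0.0005]
```

View pics/p15.png

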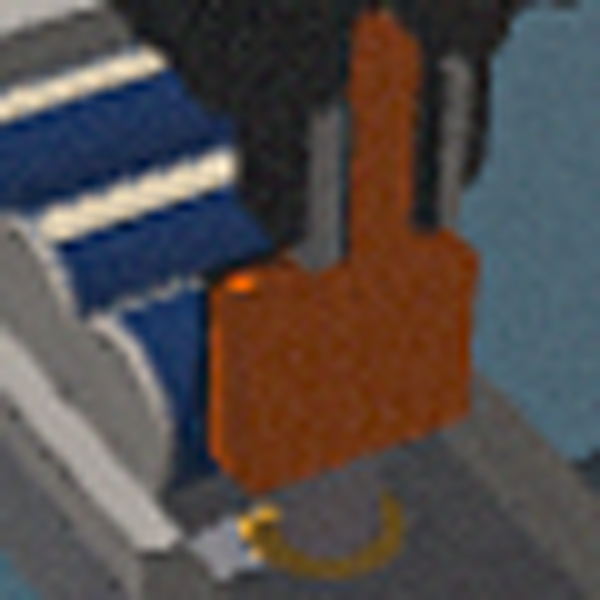

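Request:
{"name": "jog_arm", "arguments": {"deltas": [[[0,0,0],[0,0.002,0],0.1],[[0,0,0],[0,0.004,0],0.1],[[0,0,0],[0,0.006,0],0.1],[[0,0,0],[0,0.007,0],0.1]]}}

```text
time: 18.75
eef_pos: [0.597, -0.0138, 0.0964]
tcp_rot: [0.426, -0.565, 0.565, -0.426]
contact_force: [0.1, -0.0, -2.1]
opening: 0.201
```

```bash
python3 go.py 0.5972 -0.0132 0.098 -16; python3 lk.py p16
```

```text
t 18.75 pos [ 0.597  -0.0138  0.0964] yaw -15.98 tilt [ 3.e-04 -1.e-04 -1.e+00] F [ 0.1 -0.  -2.1] open 0.201 q6 0.09
rot [-0.0003  0.0004 -0.    ] shift [-0.0006 -0.0016  0.    ]
```

View pics/p16.png

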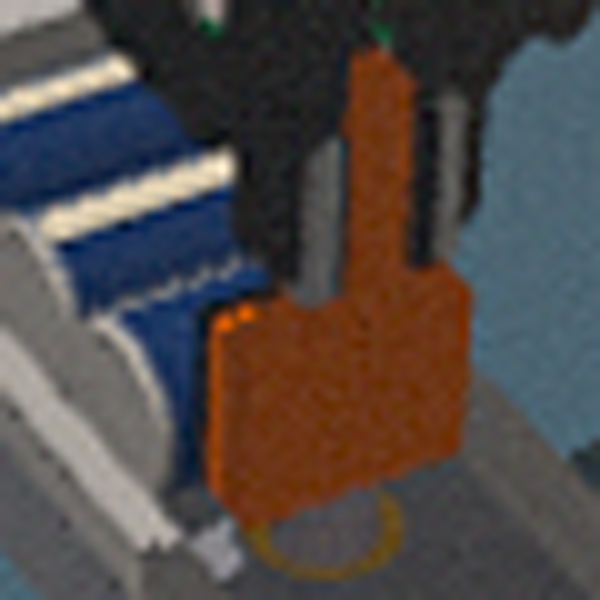

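Request:
{"name": "jog_arm", "arguments": {"deltas": [[[0,0,0],[0,0.003,0],0.1],[[0,0,0],[0,0.006,0],0.1],[[0,0,0],[0,0.008,0],0.1],[[0,0,0],[0,0.01,0],0.1],[[0,0,0],[0,0.012,0],0.1]]}}

```text
time: 19.22
eef_pos: [0.5969, -0.0138, 0.084]
tcp_rot: [-0.426, 0.565, -0.565, 0.426]
contact_force: [-0.1, 0.0, -1.7]
opening: 0.204
```

```bash
python3 go.py 0.5972 -0.0132 0.082 -16; python3 lk.py p17
```

```text
t 19.22 pos [ 0.5969 -0.0138  0.084 ] yaw -15.98 tilt [-1.e-04  0.e+00 -1.e+00] F [-0.1  0.  -1.7] open 0.204 q6 0.09
rot [ 0.0001  0.0003 -0.    ] shift [-0.0007  0.002   0.0001]
```

View pics/p17.png

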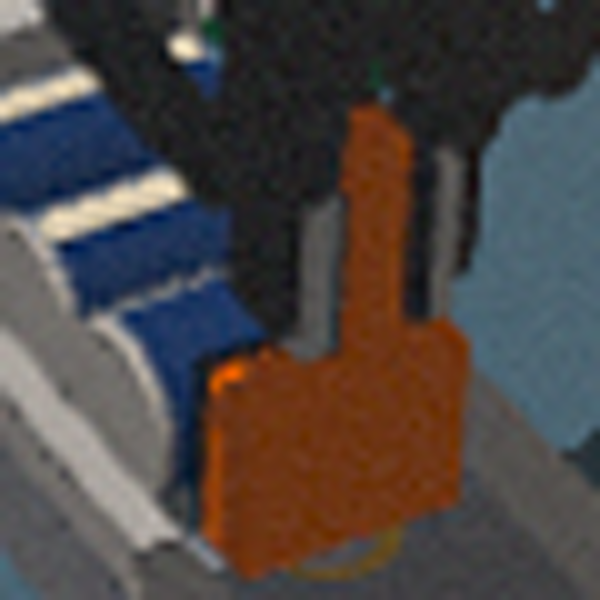

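Request:
{"name": "jog_arm", "arguments": {"deltas": [[[0,0,0],[0,0.002,0],0.1],[[0,0,0],[0,0.003,0],0.1],[[0,0,0],[0,0.004,0],0.1],[[0,0,0],[0,0.004,0],0.1]]}}

```text
time: 19.6
eef_pos: [0.5971, -0.0138, 0.0817]
tcp_rot: [-0.426, 0.565, -0.564, 0.426]
contact_force: [-3.8, 1.1, 7.4]
opening: 0.204
```

```bash
python3 go.py 0.5972 -0.0132 0.080 -16; python3 lk.py p18
```

```text
t 19.6 pos [ 0.5971 -0.0138  0.0817] yaw -15.97 tilt [-7.e-04  1.e-04 -1.e+00] F [-3.8  1.1  7.4] open 0.204 q6 0.09
rot [0.0007 0.0005 0.0001] shift [-0.0006  0.0017 -0.0001]
```

View pics/p18.png

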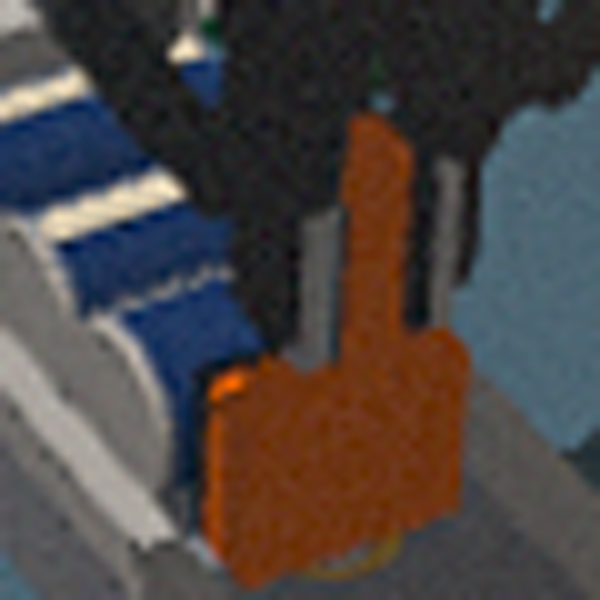

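Request:
{"name": "jog_arm", "arguments": {"deltas": [[[0,0,0],[0,0,0],0.3],[[0,0,0],[0,0,0],0.4],[[0,0,0],[0,-0.002,0],0.5],[[0,0,0],[0,-0.01,0],0.5],[[0,0,0],[0,-0.03,0],0.5],[[0,0,0],[0,-0.06,0],0.5],[[0,0,0],[0,-0.1,0],0.5],[[0,0,0],[0,-0.13,0],0.5],[[0,0,0],[0,-0.14,0],0.5]]}}

```text
time: 20.4
eef_pos: [0.6, -0.0143, 0.2289]
tcp_rot: [0.423, -0.562, 0.567, -0.428]
contact_force: [0.1, -0.6, -0.4]
opening: 0.498
```

```bash
python3 go.py 0.43 0.32 0.21 -16; python3 lk.py p19
```

```text
t 20.4 pos [ 0.6    -0.0143  0.2289] yaw -15.96 tilt [ 0.01   -0.002  -0.9999] F [ 0.1 -0.6 -0.4] open 0.498 q6 0.09
rot [-0.0102  0.0007 -0.0008] shift [-0.2746  0.0165 -0.2556]
```

View pics/p19.png

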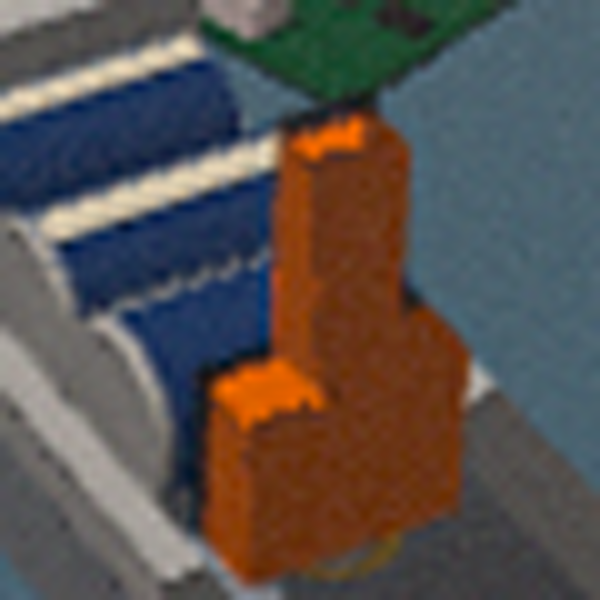

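Stop stands upright, home. Move aside for a top view check.

Request:
{"name": "jog_arm", "arguments": {"deltas": [[[0,0,0],[-0.04,0,-0.037],0.5],[[0,0,0],[-0.07,0,-0.065],0.5],[[0,0,0],[-0.1,0,-0.093],0.5],[[0,0,0],[-0.13,0,-0.12],0.5],[[0,0,0],[-0.16,0,-0.149],0.5],[[0,0,0],[-0.19,0,-0.177],0.5],[[0,0,0],[-0.22,0,-0.205],0.5],[[0,0,0],[-0.25,0,-0.233],0.5],[[0,0,0],[-0.26,0,-0.24],0.5],[[0,0,0],[-0.26,0,-0.24],0.5]]}}

```text
time: 21.28
eef_pos: [0.4379, 0.3045, 0.2244]
tcp_rot: [0.426, -0.561, 0.566, -0.429]
contact_force: [0.3, 0.6, -0.0]
opening: 0.499
```

```bash
python3 - <<'E'
from sm import *
O=np.array([.5937,-.0243])
c=cam('top','topF'); s=cam('side','sideF')
cv2.imwrite('pics/pF.png',cv2.resize(c['pixels'][165:265,245:405],None,fx=5,fy=5,interpolation=2))
for n,cc in(('top',c),('side',s)):
    P=cloud(cc); r=P[...,:2]-O; X=r@ex; Y=r@ey; hsv=cv2.cvtColor(cc['pixels'],cv2.COLOR_BGR2HSV)
    o=(hsv[...,0]<16)&(hsv[...,1]>150)&(np.abs(X)<.04)&(np.abs(Y)<.06)
    for lo,hi in((.115,.13),(.062,.078)):
        m=o&(P[...,2]>lo)&(P[...,2]<hi); print(n,lo,m.sum(),np.percentile(P[m][:,2],[10,50,90]).round(4) if m.sum() else '',X[m].mean().round(4) if m.sum() else '',Y[m].mean().round(4) if m.sum() else '')
    m=(np.abs(X)<.02)&(Y>.02)&(Y<.134)&(P[...,2]>.05)&(P[...,2]<.07)&(hsv[...,0]>20); y=np.sort(Y[m]); print(y[0],y[-1],np.diff(y).max())
E
```

```text
top 0.115 68 [0.1206 0.1231 0.1253] 0.0016 0.0123
top 0.062 90 [0.0685 0.0708 0.0729] -0.0041 0.0131
0.023461293564794986 0.13396021326306184 0.00157375501254901
side 0.115 83 [0.1165 0.1209 0.1225] -0.0006 0.0122
side 0.062 209 [0.0639 0.0695 0.0746] -0.0026 0.0101
0.02331723052064427 0.132928485382609 0.0069787828581821185
```

View pics/pF.png

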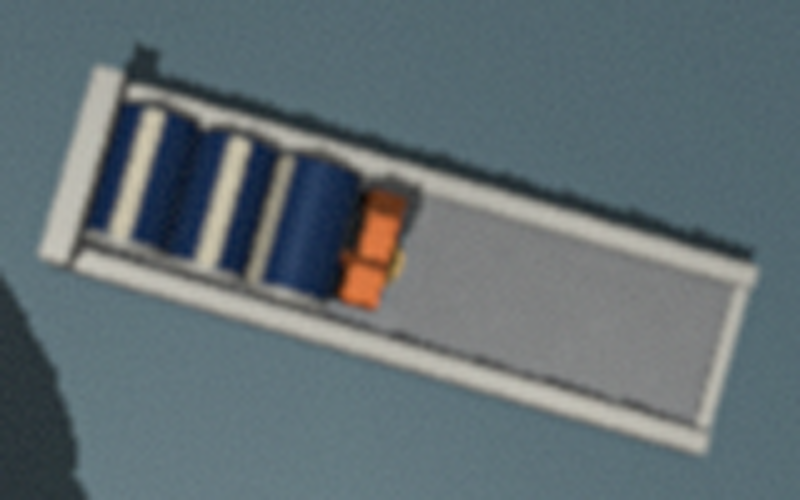

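View pics/sideF.png

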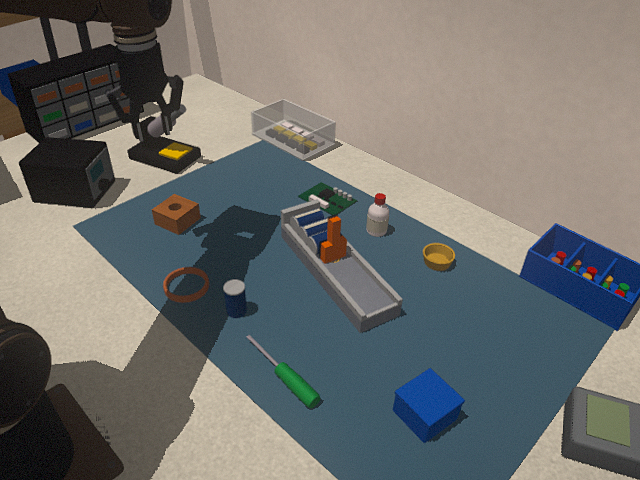

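View pics/topF.png

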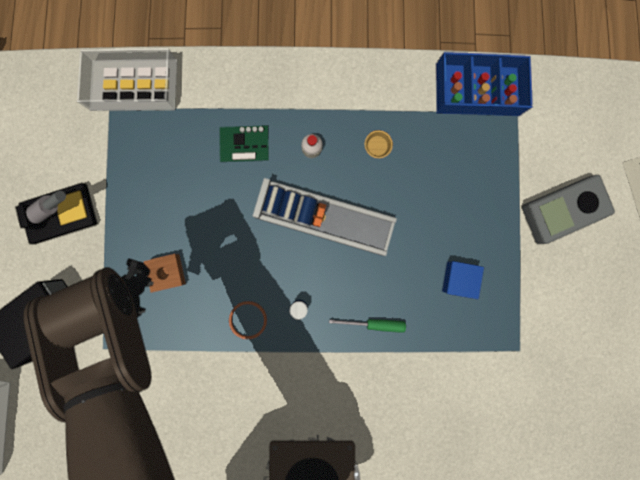

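```bash
python3 -c "
from plant import ctrl
print(ctrl.get_state()['time']); print(ctrl.sign_off())"
```

```text
21.3833
the job is handed in; nothing more can be done
None
```

The three cans are against the end wall, the stop is in the D-hole with its rubber face towards them, and the job was handed in at 21.4 s.

- **Cans:** My first attempt, pushing can3 with the closed fingers, failed. The fingers climbed the can at up to about 57 N vertical (limit 120 N at the wrist), can2 hardly moved, and I backed off. I then held each can by its ends and moved it home individually rather than rolling it freely, pressing each one at 13–21 N.
- **Stop:** I gripped the stem, lifted the stop out, turned it about 81° and lowered it. It met no resistance until the shoulder touched down, at about 7 N and at the expected height.
- **Final check of the stop:** The stem top measured 121–123 mm above the bench (122 expected) and the plate top about 70 mm (70 expected). It looked upright in both views, with its orange back facing away from the row.
- **Final check of the row and bench:** The cans looked tight against the wall in the top view and spanned about 109 mm (108 expected). Part of that span is depth-camera noise: the side view showed one 7 mm break in its depth points along the row, which I put down to parts it cannot see. By eye in the last images, the other things on the bench had not moved.
- **Camera disagreement:** The two cameras disagreed by 2–2.5 mm on where the hole is. I steered by the average and by the side view of the shaft over the hole.

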